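# Portion sweets into the serving pans

## Task

Get the little copper pans on the rubber mat ready to serve. First press the dispenser's sprung blue lever down until it stays down; then, one pan at a time, stand the pan under the outlet, turn the red paddle knob clockwise exactly two clicks so that two sweets drop into it, and set the filled pan upright on the wooden serving board. Every pan that is there gets exactly two sweets, no sweet may be left lying about, and the other things on the counter are to be left alone.

Things in the scene. Friction and masses are not known exactly. Their poses are not given: they have to be found in the camera images.
- dispenser: rotary sweet dispenser, fixed: a grey foot (from 22 mm behind the axis) carries a carousel 170 mm across, its clear rim's top 133 mm high, with 8 pockets, 7 holding a sweet each. Origin on the counter under the carousel's axis; -x is its front, towards the robot, +y the lever side. Under its front half the space is free up to 86 mm; the carousel reaches 20 mm forward of the outlet's centre
- outlet (a point): centre of the outlet's mouth, 90 mm above the counter, 65 mm in front of the carousel's axis; axes as the dispenser's. A sweet falls straight down from here, so the cup of the pan belongs centred below it, standing on the counter. A blue gate shuts it while the lever is up
- knob (a joint): angle (rad) of the carousel with its red paddle knob: 0 at the start, grows clockwise seen from above. One click is 0.785 rad (45 degrees); it settles by itself at each whole click (0.12 N m takes it to the next). sweet1, sweet2, .. sweet7 fall in that order, one per click, some 0.2 rad before the click's end. Stops at -0.2 and 5.75
- paddle (a point): middle of the paddle knob, on its vertical axis, 172 mm above the counter: an upright red bar 56 mm long (along this point's x), 14 mm thick (y), 42 mm tall, top 191 mm above the counter. Nothing stands within 30 mm beside it; the carousel's rim top lies 39 mm below this point
- lever (a joint): angle (rad) of the blue-ended gate lever beside the dispenser: 0 up (gate shut), 0.6 fully down (gate open). Sprung: pressed less than about 0.4 it comes back up; beyond, it snaps over and is held down. Takes about 6 N at the pad. Its hinge is 85 mm behind the pad, 130 mm above the counter, along the dispenser's y
- lever_pad (a point): centre of the top of the lever's blue pad, 28 mm wide (y) and 32 mm long; about 163 mm above the counter when up, about 113 mm when fully down (it travels 50 mm down, nearly straight). The carousel's rim is 36 mm from the pad's inner edge
- mat: pale grey rubber mat, fixed, 240 (x) x 360 (y) x 4 mm, on which the pans stand at the start; origin at the centre of its underside
- board: pale wooden serving board, fixed, 240 (x) x 360 (y) x 12 mm; origin at the centre of its underside, so its top is at z = 12 mm. On the left or on the right, opposite the mat
- pan1_center (a point): small copper-coloured pan, 160 g: open round cup 76 mm across, 38 tall, wall 3, floor 4, and a straight black handle along -x. Point: centre of the cup, 19 mm above its underside; z up. Handle 12 mm wide, 14 high, reaching from 38 to 121 mm out from this point, its middle 10 mm above this point. Two or three pans are present, the others absent (None)
- pan2_center (a point): small copper-coloured pan, 160 g: open round cup 76 mm across, 38 tall, wall 3, floor 4, and a straight black handle along -x. Point: centre of the cup, 19 mm above its underside; z up. Handle 12 mm wide, 14 high, reaching from 38 to 121 mm out from this point, its middle 10 mm above this point. Two or three pans are present, the others absent (None)
- pan3_center (a point): small copper-coloured pan, 160 g: open round cup 76 mm across, 38 tall, wall 3, floor 4, and a straight black handle along -x. Point: centre of the cup, 19 mm above its underside; z up. Handle 12 mm wide, 14 high, reaching from 38 to 121 mm out from this point, its middle 10 mm above this point. Two or three pans are present, the others absent (None)
- sweet1_center (a point): centre of a round hard sweet, 22 mm across, 12 g, red, green or yellow, in the carousel at the start
- sweet2_center (a point): centre of a round hard sweet, 22 mm across, 12 g, red, green or yellow, in the carousel at the start
- sweet3_center (a point): centre of a round hard sweet, 22 mm across, 12 g, red, green or yellow, in the carousel at the start
- sweet4_center (a point): centre of a round hard sweet, 22 mm across, 12 g, red, green or yellow, in the carousel at the start
- sweet5_center (a point): centre of a round hard sweet, 22 mm across, 12 g, red, green or yellow, in the carousel at the start
- sweet6_center (a point): centre of a round hard sweet, 22 mm across, 12 g, red, green or yellow, in the carousel at the start
- sweet7_center (a point): centre of a round hard sweet, 22 mm across, 12 g, red, green or yellow, in the carousel at the start
- takeaway_cup: bystander, loose, to be left alone: white paper cup, 76 mm across, 100 mm tall; origin at the centre of its underside
- syrup_bottle: bystander, loose, to be left alone: amber bottle, 60 mm across, 190 mm tall; origin at the centre of its underside
- sugar_jar: bystander, loose, to be left alone: glass jar with steel cap, 76 mm across, 110 mm tall; origin at the centre of its underside
- coffee_mug: bystander, loose, to be left alone: white mug, 72 mm across, 85 mm tall; origin at the centre of its underside
- order_pad: bystander, loose, to be left alone: white block of paper, 90 x 130 x 14 mm, lying flat; origin at the centre of its underside
- milk_jug: bystander, loose, to be left alone: small steel jug, 64 mm across, 70 mm tall; origin at the centre of its underside

How it is judged (in metres and radians):
On the way, in this order (a step that is already met when the one before it is completed fails the run):
1. the gate lever is pressed down and stays down (value of joint lever above 0.5 rad), for 0.3 s.
2. the first two sweets are in one pan ((distance between each of sweet1_center, sweet2_center and pan1_center below 0.03 m or distance between each of sweet1_center, sweet2_center and pan2_center below 0.03 m or distance between each of sweet1_center, sweet2_center and pan3_center below 0.03 m)), for 0.2 s.
3. the next two sweets are in one pan ((distance between each of sweet3_center, sweet4_center and pan1_center below 0.03 m or distance between each of sweet3_center, sweet4_center and pan2_center below 0.03 m or distance between each of sweet3_center, sweet4_center and pan3_center below 0.03 m)), for 0.2 s.
At the end, for the whole second after the job is handed in: Lever held down (over 0.5 rad); every pan present upright (0.12 rad) on the board, its centre within the outline, holding exactly two sweets dispensed one after the other (1+2, 3+4 or 5+6; within 30 mm of its centre point); all other sweets still in the dispenser (value of joint lever above 0.5 rad and x of pan1_center in the frame of board between -0.12 and 0.12 m and y of pan1_center in the frame of board between -0.18 and 0.18 m and z of pan1_center in the frame of board between 0.026 and 0.037 m and angle between each of pan1_center, pan2_center, pan3_center's own z axis and vertical below 0.12 rad and ((distance between each of sweet1_center, sweet2_center and pan1_center below 0.03 m and not (distance between sweet3_center and pan1_center below 0.03 m) and not (distance between sweet4_center and pan1_center below 0.03 m) and not (distance between sweet5_center and pan1_center below 0.03 m) and not (distance between sweet6_center and pan1_center below 0.03 m) and not (distance between sweet7_center and pan1_center below 0.03 m)) or (not (distance between sweet1_center and pan1_center below 0.03 m) and not (distance between sweet2_center and pan1_center below 0.03 m) and distance between each of sweet3_center, sweet4_center and pan1_center below 0.03 m and not (distance between sweet5_center and pan1_center below 0.03 m) and not (distance between sweet6_center and pan1_center below 0.03 m) and not (distance between sweet7_center and pan1_center below 0.03 m)) or (not (distance between sweet1_center and pan1_center below 0.03 m) and not (distance between sweet2_center and pan1_center below 0.03 m) and not (distance between sweet3_center and pan1_center below 0.03 m) and not (distance between sweet4_center and pan1_center below 0.03 m) and distance between each of sweet5_center, sweet6_center and pan1_center below 0.03 m and not (distance between sweet7_center and pan1_center below 0.03 m))) and x of pan2_center in the frame of board between -0.12 and 0.12 m and y of pan2_center in the frame of board between -0.18 and 0.18 m and z of pan2_center in the frame of board between 0.026 and 0.037 m and ((distance between each of sweet1_center, sweet2_center and pan2_center below 0.03 m and not (distance between sweet3_center and pan2_center below 0.03 m) and not (distance between sweet4_center and pan2_center below 0.03 m) and not (distance between sweet5_center and pan2_center below 0.03 m) and not (distance between sweet6_center and pan2_center below 0.03 m) and not (distance between sweet7_center and pan2_center below 0.03 m)) or (not (distance between sweet1_center and pan2_center below 0.03 m) and not (distance between sweet2_center and pan2_center below 0.03 m) and distance between each of sweet3_center, sweet4_center and pan2_center below 0.03 m and not (distance between sweet5_center and pan2_center below 0.03 m) and not (distance between sweet6_center and pan2_center below 0.03 m) and not (distance between sweet7_center and pan2_center below 0.03 m)) or (not (distance between sweet1_center and pan2_center below 0.03 m) and not (distance between sweet2_center and pan2_center below 0.03 m) and not (distance between sweet3_center and pan2_center below 0.03 m) and not (distance between sweet4_center and pan2_center below 0.03 m) and distance between each of sweet5_center, sweet6_center and pan2_center below 0.03 m and not (distance between sweet7_center and pan2_center below 0.03 m))) and x of pan3_center in the frame of board between -0.12 and 0.12 m and y of pan3_center in the frame of board between -0.18 and 0.18 m and z of pan3_center in the frame of board between 0.026 and 0.037 m and ((distance between each of sweet1_center, sweet2_center and pan3_center below 0.03 m and not (distance between sweet3_center and pan3_center below 0.03 m) and not (distance between sweet4_center and pan3_center below 0.03 m) and not (distance between sweet5_center and pan3_center below 0.03 m) and not (distance between sweet6_center and pan3_center below 0.03 m) and not (distance between sweet7_center and pan3_center below 0.03 m)) or (not (distance between sweet1_center and pan3_center below 0.03 m) and not (distance between sweet2_center and pan3_center below 0.03 m) and distance between each of sweet3_center, sweet4_center and pan3_center below 0.03 m and not (distance between sweet5_center and pan3_center below 0.03 m) and not (distance between sweet6_center and pan3_center below 0.03 m) and not (distance between sweet7_center and pan3_center below 0.03 m)) or (not (distance between sweet1_center and pan3_center below 0.03 m) and not (distance between sweet2_center and pan3_center below 0.03 m) and not (distance between sweet3_center and pan3_center below 0.03 m) and not (distance between sweet4_center and pan3_center below 0.03 m) and distance between each of sweet5_center, sweet6_center and pan3_center below 0.03 m and not (distance between sweet7_center and pan3_center below 0.03 m))) and (height (world z) of sweet1_center above 0.1 m or distance between sweet1_center and pan1_center below 0.03 m or distance between sweet1_center and pan2_center below 0.03 m or distance between sweet1_center and pan3_center below 0.03 m) and (height (world z) of sweet2_center above 0.1 m or distance between sweet2_center and pan1_center below 0.03 m or distance between sweet2_center and pan2_center below 0.03 m or distance between sweet2_center and pan3_center below 0.03 m) and (height (world z) of sweet3_center above 0.1 m or distance between sweet3_center and pan1_center below 0.03 m or distance between sweet3_center and pan2_center below 0.03 m or distance between sweet3_center and pan3_center below 0.03 m) and (height (world z) of sweet4_center above 0.1 m or distance between sweet4_center and pan1_center below 0.03 m or distance between sweet4_center and pan2_center below 0.03 m or distance between sweet4_center and pan3_center below 0.03 m) and (height (world z) of sweet5_center above 0.1 m or distance between sweet5_center and pan1_center below 0.03 m or distance between sweet5_center and pan2_center below 0.03 m or distance between sweet5_center and pan3_center below 0.03 m) and (height (world z) of sweet6_center above 0.1 m or distance between sweet6_center and pan1_center below 0.03 m or distance between sweet6_center and pan2_center below 0.03 m or distance between sweet6_center and pan3_center below 0.03 m) and (height (world z) of sweet7_center above 0.1 m or distance between sweet7_center and pan1_center below 0.03 m or distance between sweet7_center and pan2_center below 0.03 m or distance between sweet7_center and pan3_center below 0.03 m)); the robot touches nothing.
It fails at once if the knob is turned before the lever is down (value of joint knob above 0.5 rad and value of joint lever below 0.4 rad).
It fails at once if another thing on the counter is pushed away (over 40 mm) or tipped (distance of any of takeaway_cup, syrup_bottle, sugar_jar, coffee_mug, order_pad, milk_jug from where it was at the start of the episode above 0.04 m or angle between any of takeaway_cup, syrup_bottle, sugar_jar, coffee_mug, order_pad, milk_jug's own z axis and vertical above 0.5 rad).
Of pan1, pan2, pan3 only 2 to 3 are there at a start; the rules pass over those that are not, and their reading is None.
At some moment in a run one of pan1, pan2, pan3 may be knocked a few centimetres aside while the robot is not near it.
Once in a run the grip may slacken for a moment while it holds something.
It also fails if it takes over 210 s, if anything falls off the work surface, if the arm or the gripper's body presses on something with over 40 N, if the wrist force passes 120 N, or if a joint passes its speed limit or range.

## Robot

A 6-joint arm with a two-finger parallel gripper is mounted at the origin on the work surface. World frame = base frame: x ahead of the robot, y to its left, z up, the work surface at z = 0. Lengths are in mm, angles in rad, forces in N, time in s.
With the tool pointing down it reaches from about 275 to 750 mm from the base axis. Payload 10.2 kg.
Tool frame: the origin (TCP) lies where the fingers leave the gripper's body, on its centre line; the fingertips stand 73 mm ahead of it and the grasp point (between the pads) lies 54 mm ahead of it; z points along the fingers, y is the direction in which the jaws open and shut (so a half turn about z gives the same grasp; the last joint's range is limited). The gripper opens to 85 mm and grips with 20 to 120 N. Pads are 22 mm wide; open, the fingers measure 114 mm over their backs; the gripper's body (76 mm by 85 mm) begins 54 mm behind the grasp point. The pads swing forward as they close: fully open they stand 13 mm farther back than shut.
Start: joints at [-1.511, 0.313, 1.498, -0, 1.331, -0.223], TCP at [146.486, -504.156, 303.894] pointing down, gripper open.
Joint ranges: [-2.94, 2.94], [-0.97, 2.17], [0.19, 2.56], [-1.23, 4.37], [0.02, 3.11], [-2.88, 2.88]. Speed limits (rad/s): [2.39, 2.39, 3.01, 3.14, 3.14, 3.14].

## Interface

Orientations are given as a unit quaternion [w, x, y, z].
In Python, from rig import status, viewer, ticket gives the robot as it stands.
- The arm moves only by the shell command python3 -m handwheel 'ROWS' [FORCE]. ROWS is JSON, a list of rows, each a list of 7 numbers: the shift along the tool's x, y, z in m, then the turn, a rotation vector about the tool's x, y, z in degrees, then the closure, from 0 (fully open) to 1 (shut). A call has 1 to 12 rows; each row shifts and turns the commanded pose from where the row before left it, along the tool's axes as they then stand; what a row does not reach is not made up. A row lasts 1/10 s, in which the tool goes at most 50 mm and 8.59 degrees, less where a joint would pass 70% of its speed; a pose out of reach is approached as far as the arm can. A call with a gripper value outside its range is refused whole. The fingers move at their own pace and stop on an object; FORCE is the grip in N (left out, the last holds). Time passes only in rows, so rows that do not move let the fingers close. It gives the time, the measured TCP pose, the force and the opening at its end, in the units of the state.
- status.observe(): the state, without advancing time (a new reading comes with each control period).
- viewer.grab_frame(name): name is "scene" or "top"; returns the picture (420x560x3 uint8, blue, green, red); there is no depth.
- viewer.calibration(name): a dict with "camera_matrix" (3x3 intrinsics, pixels), "T" (4x4, takes a point from camera to world coordinates). Camera axes: x right, y up, looking along -z (the intrinsics and any distortion apply to the point x, -y, -z); pixel columns grow to the right and rows downward; lengths in mm; the calibration is good to about 2 mm. A picture is of the moment at which its call begins. calibration takes no time and is no camera call.
- ticket.close_job(): hands the job in, once; it reports no verdict.
The state is a dict: "t": time; "q": joint angles; "qd": joint speeds; "tau": joint torques, N m; "eef_pos": TCP position; "tcp_rot": TCP orientation; "ft_force": force on the tool from outside, world axes, zero at the start; "wrist_torque": the same for the moment, N m; "width": opening from 0.0 (shut) to 1.0 (fully open).
Only numpy, scipy, OpenCV 4.12 (cv2) and the standard library are available. Lean on these libraries where they do the work, as an engineer would, in place of code of your own. Each camera call takes 0.05 s, during which the arm holds its last target.

## Working session

There is one attempt and no reset: what is moved stays moved. The work goes in short steps, Python scripts to look and compute and a shell command to move; the robot and the scene stay as the last step left them, time stands still between calls to the robot, and variables do not carry over. Pictures are saved under pics/ and viewed, and the job is handed in when it is done.

```bash
ls; mkdir -p pics; python3 - <<'E'
from rig import status, viewer
import cv2
print(status.observe())
for n in("scene","top"):
    im=viewer.grab_frame(n); cv2.imwrite(f"pics/{n}0.png",im)
    c=viewer.calibration(n); print(n,c)
E
```

```text
pics
{'t': 0.0, 'q': array([-1.51138841e+00,  3.13489808e-01,  1.49843844e+00, -3.36268706e-05,
        1.33099619e+00, -2.23367119e-01]), 'qd': array([-0.00061643,  0.0001789 ,  0.00052838, -0.00086257, -0.00040048,
       -0.00181915]), 'tau': array([ 4.82521009e-04, -4.12267649e+01, -2.59742206e+01, -1.75900377e-04,
        4.11369314e-03, -2.24124527e-06]), 'eef_pos': array([ 146.47543624, -503.98354649,  303.31412979]), 'tcp_rot': array([-6.64996613e-04,  9.90020641e-01,  1.40920854e-01,  3.82539248e-05]), 'ft_force': array([-0.23047009,  0.42597094,  0.26238475]), 'wrist_torque': array([ 0.00318955,  0.01900796, -0.01257113]), 'width': 0.9982948334553137}
scene {'camera_matrix': array([[478.56984966,   0.        , 273.62530449],
       [  0.        , 478.56984966, 206.58316311],
       [  0.        ,   0.        ,   1.        ]]), 'T': array([[ 7.66553389e-01, -5.33639518e-01,  3.57246087e-01,
         9.94612292e+02],
       [ 6.42180577e-01,  6.37068514e-01, -4.26318912e-01,
        -4.92733935e+02],
       [-8.96151101e-05,  5.56212705e-01,  8.31039962e-01,
         1.09167081e+03],
       [ 0.00000000e+00,  0.00000000e+00,  0.00000000e+00,
         1.00000000e+00]])}
top {'camera_matrix': array([[495.86837253,   0.        , 285.55407217],
       [  0.        , 495.86837253, 208.57918026],
       [  0.        ,   0.        ,   1.        ]]), 'T': array([[ 5.27986487e-04,  9.91988534e-01, -1.26326835e-01,
         4.03763743e+02],
       [-9.99963861e-01, -5.48165098e-04, -8.48387361e-03,
        -4.99771844e+00],
       [-8.48515331e-03,  1.26326749e-01,  9.91952395e-01,
         1.29036557e+03],
       [ 0.00000000e+00,  0.00000000e+00,  0.00000000e+00,
         1.00000000e+00]])}
```

View pics/scene0.png

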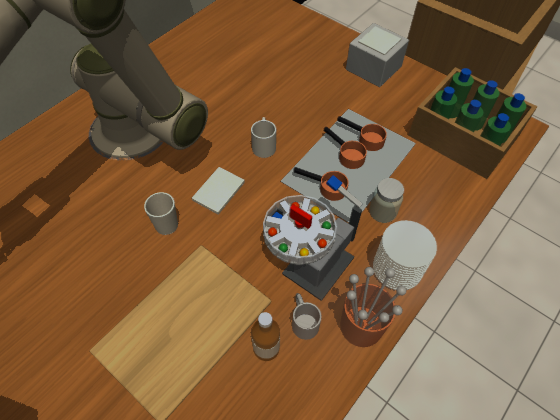

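View pics/top0.png

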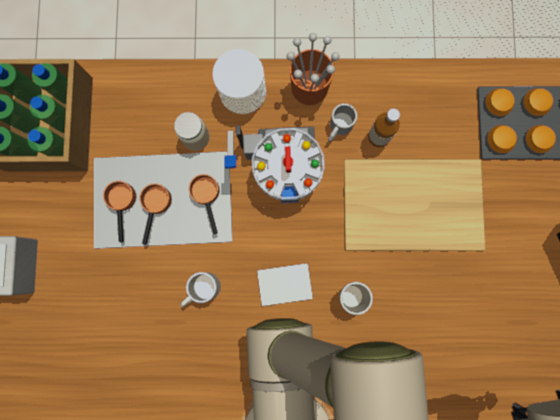

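Three pans sit on the mat on the left (top view: cups at about (119,195), (155,198) and (204,189)). The dispenser is at about (288,163), the blue pad at (230,161) and the board at (414,205).

```bash
cat > h.py <<'E'
import numpy as np, cv2
from rig import status, viewer
def pix2w(name,u,v,z):
    c=viewer.calibration(name);K=c["camera_matrix"];T=c["T"]
    d=np.linalg.solve(K,[u,v,1.0]); d=T[:3,:3]@np.array([d[0],-d[1],-d[2]]); o=T[:3,3]
    return o+d*(z-o[2])/d[2]
def w2pix(name,p):
    c=viewer.calibration(name);K=c["camera_matrix"];T=c["T"]
    q=T[:3,:3].T@(np.array(p,float)-T[:3,3]); q=np.array([q[0],-q[1],-q[2]]); r=K@q
    return r[:2]/r[2]
def crop(src,out,x0,y0,x1,y1,s):
    im=cv2.imread(src)[y0:y1,x0:x1]
    im=cv2.resize(im,None,fx=s,fy=s,interpolation=cv2.INTER_CUBIC)
    for k in range((x0+9)//10*10,x1,10):
        L=8 if k%50==0 else 4
        cv2.line(im,((k-x0)*s,0),((k-x0)*s,L),(255,255,255),1)
        if k%50==0: cv2.putText(im,str(k),((k-x0)*s,20),0,.4,(255,255,255),1)
    for k in range((y0+9)//10*10,y1,10):
        L=8 if k%50==0 else 4
        cv2.line(im,(0,(k-y0)*s),(L,(k-y0)*s),(255,255,255),1)
        if k%50==0: cv2.putText(im,str(k),(10,(k-y0)*s+4),0,.4,(255,255,255),1)
    cv2.imwrite(out,im)
def grab(name,f,box=None,s=4):
    im=viewer.grab_frame(name); cv2.imwrite(f"pics/{f}.png",im)
    if box: crop(f"pics/{f}.png",f"pics/{f}_c.png",*box,s)
def st():
    s=status.observe()
    from scipy.spatial.transform import Rotation as R
    w,x,y,z=s["tcp_rot"];m=R.from_quat([x,y,z,w]).as_matrix()
    print("t %.2f"%s["t"],"tcp",s["eef_pos"].round(1),"F",s["ft_force"].round(1),"w %.3f"%s["width"]);print(m.round(3).tolist()); print("q",s["q"].round(3))
    return s,m
E
python3 - <<'E'
from h import *
crop("pics/top0.png","pics/c1.png",90,145,250,250,5)
crop("pics/top0.png","pics/c2.png",215,115,350,215,6-1)
crop("pics/scene0.png","pics/c3.png",230,110,420,260,4)
st()
E
```

```text
t 0.10 tcp [ 146.5 -504.   303.4] F [-0.2 -0.3 -0.3] w 1.002
[[0.96, 0.279, -0.0], [0.279, -0.96, 0.001], [0.0, -0.001, -1.0]]
q [-1.511  0.313  1.498  0.     1.331 -0.223]
```

View pics/c1.png

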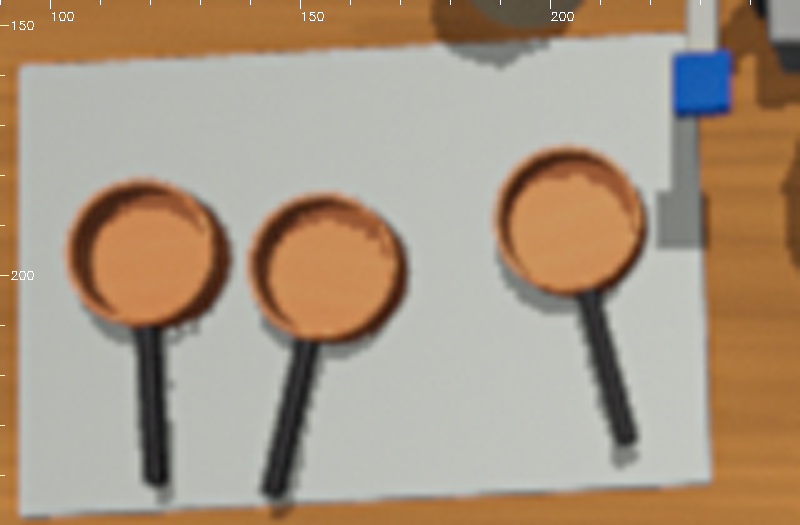

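View pics/c2.png

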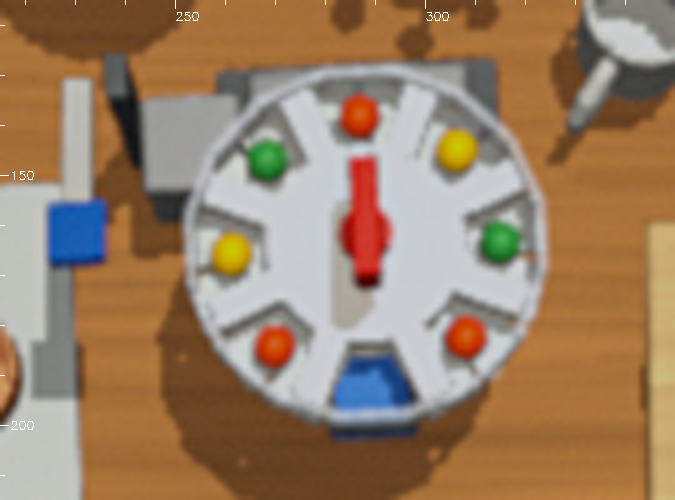

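View pics/c3.png

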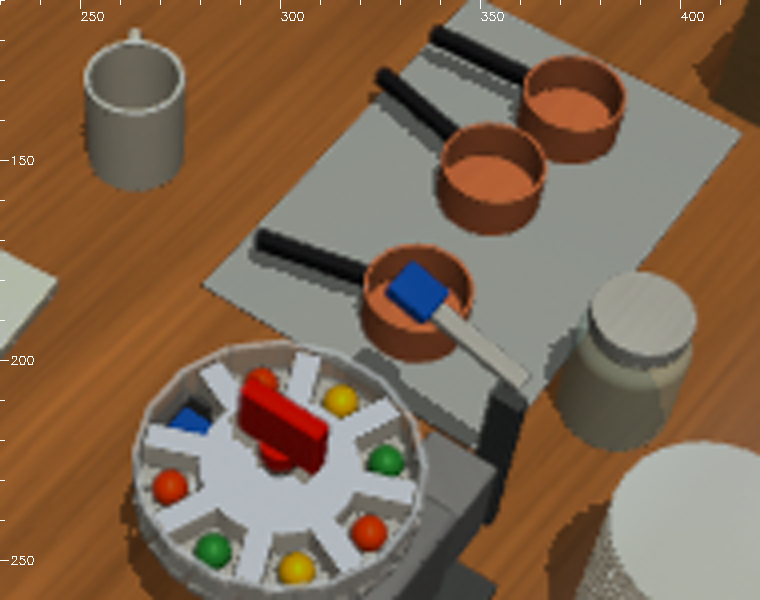

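```bash
cat >> h.py <<'E'
from scipy.optimize import minimize
def hullmask(name,pts,shape=(420,560)):
    m=np.zeros(shape,np.uint8)
    P=np.array([w2pix(name,p) for p in pts],np.float32)
    cv2.fillConvexPoly(m,np.round(cv2.convexHull(P)*16).astype(np.int32),255,cv2.LINE_AA,4)
    return m
def panmodel(x,y,yaw,z0):
    a=np.linspace(0,2*np.pi,48)
    cup=[(x+38*np.cos(t),y+38*np.sin(t),z0+h) for t in a for h in(0,38)]
    c,s=np.cos(yaw),np.sin(yaw); H=[]
    for l in(-36,-121):
        for w in(-6,6):
            for h in(22,36): H.append((x+c*l-s*w,y+s*l+c*w,z0+h))
    return cup,H
def overlay(name,src,out,pans,box,s=4):
    crop(src,out,*box,s); im=cv2.imread(out)
    for (x,y,yaw,z0) in pans:
        a=np.linspace(0,2*np.pi,60); c,sn=np.cos(yaw),np.sin(yaw)
        for r,h in((38,38),(35,38),(35,4)):
            P=[(np.array(w2pix(name,(x+r*np.cos(t),y+r*np.sin(t),z0+h)))+.5-box[:2])*s for t in a]
            cv2.polylines(im,[np.int32(P)],True,(0,255,0),1)
        P=[(np.array(w2pix(name,(x+c*l-sn*w,y+sn*l+c*w,z0+36)))+.5-box[:2])*s for l,w in((-38,-6),(-121,-6),(-121,6),(-38,6))]
        cv2.polylines(im,[np.int32(P)],True,(255,255,0),1)
    cv2.imwrite(out,im)
E
python3 - <<'E'
from h import *
p=lambda u,v,z,n="top":print(n,(u,v),z,pix2w(n,u,v,z).round(1))
print("carousel");p(287.9,163.7,133)
print("pad");p(215+77/5,115+232/5,163)
print("pad scene");p(230+417/4,110+290/4,163,"scene")
print("paddle ends top");p(215+363/5,115+158/5,191);p(215+367/5,115+277/5,191)
print("foot back corners z?");p(215+217/5,115+72/5,20);p(215+497/5,115+60/5,20)
print("lever arm back/pad");p(215+78/5,115+80/5,130)
print("mat corners")
for u,v in((18,66),(690,34),(711,482),(18,516)):p(90+u/5,145+v/5,4)
print("pans rough")
for u,v in((150,258),(332,270),(572,225)):p(90+u/5,145+v/5,8)
print("handles end")
for u,v in((155,485),(275,495),(626,440)):p(90+u/5,145+v/5,36)
print("board")
for u,v in((345,160),(483,160),(484,250),(345,250)):p(u,v,12)
print("bystanders")
for u,v,z in((202,286,85),(191,126,110),(285,285,14),(356,298,85),(343,117,70),(393,115,190)):p(u,v,z)
# carousel in scene
p(230+280/4,110+465/4,133,"scene")
E
```

```text
carousel
top (287.9, 163.7) 133 [ 6.588e+02 -6.000e-01  1.330e+02]
pad
top (230.4, 161.4) 163 [657.9 132.8 163. ]
pad scene
scene (334.25, 182.5) 163 [662.7 131.4 163. ]
paddle ends top
top (287.6, 146.6) 191 [ 6.857e+02 -2.000e-01  1.910e+02]
top (288.4, 170.4) 191 [630.6  -2.  191. ]
foot back corners z?
top (258.4, 129.4) 20 [776.1  77.6  20. ]
top (314.4, 127.0) 20 [782.3 -70.1  20. ]
lever arm back/pad
top (230.6, 131.0) 130 [740.  137.4 130. ]
mat corners
top (93.6, 158.2) 4 [702.9 516.4   4. ]
top (228.0, 151.8) 4 [719.7 159.    4. ]
top (232.2, 241.4) 4 [481.8 144.5   4. ]
top (93.6, 248.2) 4 [464.1 504.5   4. ]
pans rough
top (120.0, 196.6) 8 [599.  440.2   8. ]
top (156.4, 199.0) 8 [592.6 344.3   8. ]
top (204.4, 190.0) 8 [616.3 218.9   8. ]
handles end
top (121.0, 242.0) 36 [478.3 422.9  36. ]
top (145.0, 244.0) 36 [473.3 361.8  36. ]
top (215.2, 233.0) 36 [501.1 184.2  36. ]
board
top (345, 160) 12 [ 695.2 -150.3   12. ]
top (483, 160) 12 [ 694.7 -511.9   12. ]
top (484, 250) 12 [ 459.3 -502.7   12. ]
top (345, 250) 12 [ 459.2 -146.8   12. ]
bystanders
top (202, 286) 85 [369.6 206.3  85. ]
top (191, 126) 110 [758.6 237.4 110. ]
top (285, 285) 14 [370.3   7.2  14. ]
top (356, 298) 85 [ 341.5 -163.4   85. ]
top (343, 117) 70 [ 793.4 -140.3   70. ]
top (393, 115) 190 [ 759.6 -241.3  190. ]
scene (300.0, 226.25) 133 [665.6  -3.8 133. ]
```

```bash
cat >> h.py <<'E'
def fit(imgs,x,y,yaw,z0,verbose=True):
    """imgs: {name:bgr}. fit silhouettes: copper+black masks on the grey mat/elsewhere near guess"""
    M={}
    for n,im in imgs.items():
        hsv=cv2.cvtColor(im,cv2.COLOR_BGR2HSV)
        cop=((hsv[...,0]<13)&(hsv[...,1]>120)).astype(np.float32)
        blk=((hsv[...,2]<60)&(hsv[...,1]<90)).astype(np.float32)
        M[n]=(cop,blk)
    def cost(p):
        c=0
        for n,(cop,blk) in M.items():
            cup,H=panmodel(p[0],p[1],p[2]/100,z0)
            a=hullmask(n,cup)/255.; b=hullmask(n,H)/255.
            near=cv2.dilate(a,np.ones((5,5)))>0
            nearb=cv2.dilate(b,np.ones((5,5)))>0
            c+=np.abs(a-cop)[near].sum()+np.abs(b-blk)[nearb&~near].sum()
            c-= (a*cop).sum()+(b*blk).sum()*2
        return c
    p0=np.array([x,y,yaw*100])
    r=minimize(cost,p0,method="Nelder-Mead",options=dict(initial_simplex=[p0,p0+[8,0,0],p0+[0,8,0],p0+[0,0,8]],xatol=.2,fatol=.1))
    if verbose: print("pan",r.x[:2].round(1),"yaw %.3f"%(r.x[2]/100),"cost %.0f"%r.fun)
    return r.x[0],r.x[1],r.x[2]/100,z0
E
python3 - <<'E'
from h import *
T={"top":cv2.imread("pics/top0.png")};S={"scene":cv2.imread("pics/scene0.png")}
g=[(599,440,.14),(593,344,-.15),(616,219,.3)]
B=[]
for q in g:
    fit(T,*q,4);fit(S,*q,4);B.append(fit({**T,**S},*q,4))
overlay("top","pics/top0.png","pics/o1.png",B,(90,145,250,250),5)
overlay("scene","pics/scene0.png","pics/o2.png",B,(290,100,430,210),5)
# rim circle of carousel overlay
for n,src,box,o in(("top","pics/top0.png",(215,115,350,215),"pics/o3.png"),("scene","pics/scene0.png",(250,170,360,270),"pics/o4.png")):
    crop(src,o,*box,5);im=cv2.imread(o)
    for c,col in(((659,-1),(0,255,0)),((663,-1.5),(255,0,255))):
        P=[(w2pix(n,(c[0]+85*np.cos(t),c[1]+85*np.sin(t),133))+.5-box[:2])*5 for t in np.linspace(0,6.28,80)]
        cv2.polylines(im,[np.int32(P)],True,col,1)
        for l in(28,-28): cv2.circle(im,tuple(np.int32((w2pix(n,(c[0]+l,c[1]+l*.04,191))+.5-box[:2])*5)),3,col,-1)
    cv2.imwrite(o,im)
E
```

```text
Traceback (most recent call last):
  File "h.py", line 75, in fit
    r=minimize(cost,p0,method="Nelder-Mead",options=dict(initial_simplex=[p0,p0+[8,0,0],p0+[0,8,0],p0+[0,0,8]],xatol=.2,fatol=.1))
  File "h.py", line 68, in cost
    a=hullmask(n,cup)/255.; b=hullmask(n,H)/255.
      ~~~~~~~~^^^^^^^
  File "h.py", line 35, in hullmask
    P=np.array([w2pix(name,p) for p in pts],np.float32)
                ~~~~~^^^^^^^^
  File "h.py", line 8, in w2pix
    c=viewer.calibration(name);K=c["camera_matrix"];T=c["T"]
ValueError: time passes only in moves, steps and waits
```

```bash
python3 - <<'E'
from rig import viewer
import pickle
pickle.dump({n:viewer.calibration(n) for n in("scene","top")},open("cal.pkl","wb"))
E
sed -i 's/viewer.calibration(name)/CAL[name]/' h.py; sed -i '2a import pickle\nCAL=pickle.load(open("cal.pkl","rb"))' h.py
cat > m.py <<'E'
from h import *
T={"top":cv2.imread("pics/top0.png")};S={"scene":cv2.imread("pics/scene0.png")}
g=[(599,440,.14),(593,344,-.15),(616,219,.3)]
B=[]
for q in g:
    fit(T,*q,4);fit(S,*q,4);B.append(fit({**T,**S},*q,4))
overlay("top","pics/top0.png","pics/o1.png",B,(90,145,250,250),5)
overlay("scene","pics/scene0.png","pics/o2.png",B,(290,100,430,210),5)
for n,src,box,o in(("top","pics/top0.png",(215,115,350,215),"pics/o3.png"),("scene","pics/scene0.png",(250,170,360,270),"pics/o4.png")):
    crop(src,o,*box,5);im=cv2.imread(o)
    for c,col in(((659,-1),(0,255,0)),((663,-1.5),(255,0,255))):
        P=[(w2pix(n,(c[0]+85*np.cos(t),c[1]+85*np.sin(t),133))+.5-box[:2])*5 for t in np.linspace(0,6.28,80)]
        cv2.polylines(im,[np.int32(P)],True,col,1)
        for l in(28,-28): cv2.circle(im,tuple(np.int32((w2pix(n,(c[0]+l,c[1]+l*.04,191))+.5-box[:2])*5)),3,col,-1)
    cv2.imwrite(o,im)
E
python3 m.py
```

```text
pan [601.9 439.5] yaw 0.153 cost 133
pan [599.5 432.1] yaw 0.059 cost -659
pan [600.5 435.1] yaw 0.116 cost -506
pan [592.2 341.2] yaw -0.177 cost 215
pan [593.  344.9] yaw -0.192 cost -655
pan [593.  344.8] yaw -0.149 cost -429
pan [618.6 218.8] yaw 0.289 cost 327
pan [617.6 218.4] yaw 0.286 cost -367
pan [617.9 217.6] yaw 0.271 cost -40
```

View pics/o1.png

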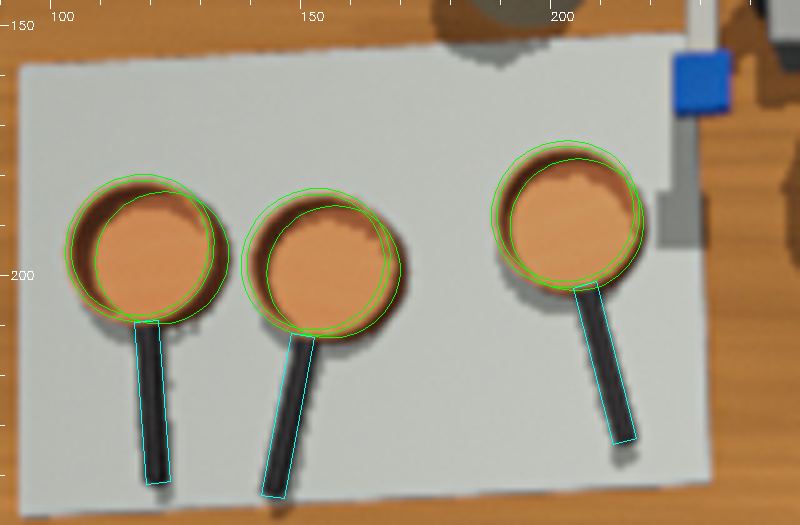

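View pics/o2.png

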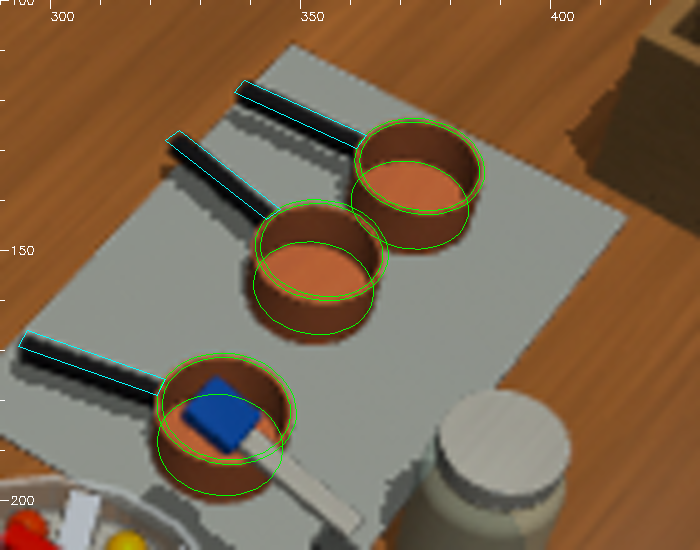

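View pics/o3.png

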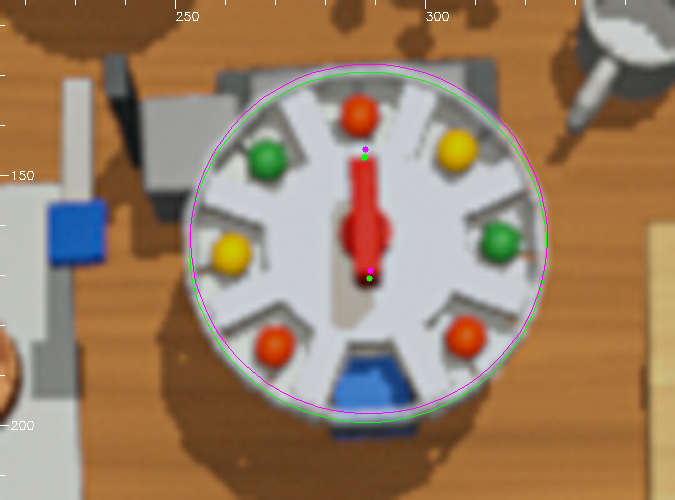

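View pics/o4.png

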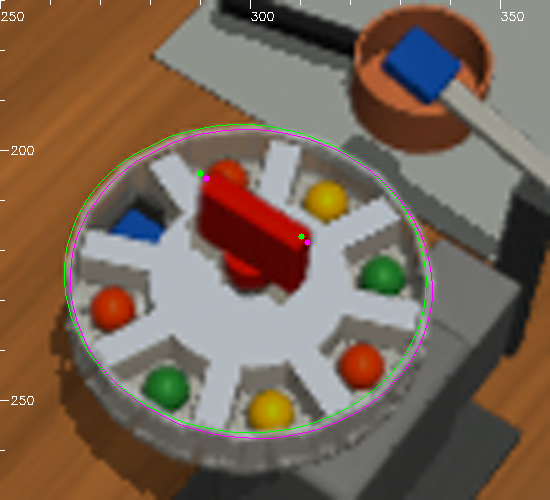

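The overlays fit. Carousel axis is about (660.5,-0.5) with yaw about 0.04, pad about (660,132). Pans are about A(600,437), B(593,344) and C(618,218). Next I move above the lever with the gripper shut.

```bash
python3 -m handwheel '[[0.034,-0.0235,0,0,0,0,1],[0.034,-0.0235,0,0,0,0,1],[0.034,-0.0235,0,0,0,0,1],[0.034,-0.0235,0,0,0,0,1],[0.034,-0.0235,0,0,0,0,1],[0.034,-0.0235,0,0,0,0,1],[0.034,-0.0235,0,0,0,0,1],[0.034,-0.0235,0,0,0,0,1],[0.034,-0.0235,0,0,0,0,1],[0.034,-0.0235,0,0,0,0,1]]' 40
python3 -m handwheel '[[0.034,-0.0235,0,0,0,0,1],[0.034,-0.0235,0,0,0,0,1],[0.034,-0.0235,0,0,0,0,1],[0.034,-0.0235,0,0,0,0,1],[0.034,-0.0235,0,0,0,0,1],[0.034,-0.0235,0,0,0,0,1],[0.034,-0.0235,0,0,0,0,1],[0.034,-0.0235,0,0,0,0,1],[0.034,-0.0235,0,0,0,0,1],[0.034,-0.0235,0,0,0,0,1]]'
python3 -c "
from h import *
s,m=st(); print(m.T@(np.array([658,132,250])-s['eef_pos']))"
```

```text
t: 1.1
eef_pos: [408.1, -182.0, 303.8]
tcp_rot: [-0.0, 0.99, 0.141, -0.0]
ft_force: [0.6, -0.8, 0.0]
width: 0.002
t: 2.1
eef_pos: [669.0, 138.4, 303.4]
tcp_rot: [-0.0, 0.99, 0.141, -0.0]
ft_force: [0.5, -1.2, -0.7]
width: -0.003
t 2.10 tcp [669.  138.4 303.4] F [ 0.5 -1.2 -0.7] w -0.003
[[0.96, 0.279, -0.001], [0.279, -0.96, -0.0], [-0.001, -0.0, -1.0]]
q [ 0.033  0.685  0.926 -0.     1.531  1.321]
[-12.32841501   3.12525977  53.43330682]
```

```bash
python3 -m handwheel '[[-0.012,0.003,0.02,0,0,0,1],[0,0,0.02,0,0,0,1],[0,0,0.02,0,0,0,1],[0,0,0.01,0,0,0,1],[0,0,0.01,0,0,0,1],[0,0,0.01,0,0,0,1],[0,0,0.01,0,0,0,1],[0,0,0.007,0,0,0,1],[0,0,0.005,0,0,0,1],[0,0,0.005,0,0,0,1]]'
python3 -m handwheel '[[0,0,0.003,0,0,0,1],[0,0,0,0,0,0,1]]'
```

```text
t: 3.1
eef_pos: [657.9, 130.6, 186.8]
tcp_rot: [0.0, 0.99, 0.141, 0.0]
ft_force: [-2.5, -0.1, 20.3]
width: 0.004
t: 3.3
eef_pos: [657.9, 130.7, 186.9]
tcp_rot: [0.0, 0.99, 0.141, 0.001]
ft_force: [-7.8, -1.5, 16.9]
width: -0.001
```

```bash
python3 -m handwheel '[[0,0,-0.02,0,0,0,1],[0,0,-0.04,0,0,0,1],[-0.02,0,-0.05,0,0,-8,0.5],[-0.04,0,-0.03,0,0,-8,0.5],[-0.04,0,0,0,0,-8,0.5]]'
python3 -c "
from h import *
grab('scene','s1',(240,110,420,250),4); st()"
```

```text
t: 3.8
eef_pos: [569.2, 87.8, 324.7]
tcp_rot: [0.002, 0.938, 0.347, 0.004]
ft_force: [1.5, 0.4, 0.0]
width: 0.494
t 3.85 tcp [564.1  85.6 321.4] F [-1.  -2.3  0.5] w 0.498
[[0.754, 0.656, -0.001], [0.656, -0.754, -0.001], [-0.002, 0.0, -1.0]]
q [-5.400e-02  4.040e-01  1.324e+00 -1.000e-03  1.415e+00  8.010e-01]
```

View pics/s1_c.png

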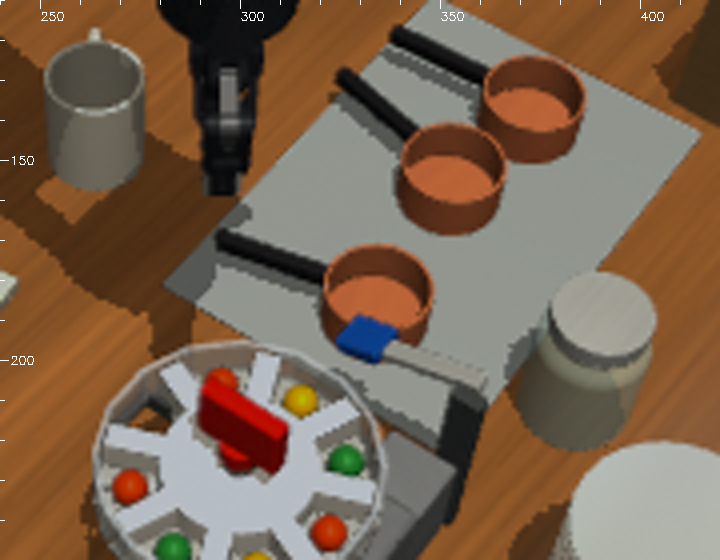

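Lever is down at pixel (331,194) and stays down, and the gate is open; the pans have not moved. Next I turn the tool to the grasp yaw for pan C.

```bash
python3 -m handwheel '[[0,0,0,0,0,-8.55,0.5],[0,0,0,0,0,-8.55,0.5],[0,0,0,0,0,-8.55,0.5],[0,0,0,0,0,-8.55,0.5],[0,0,0,0,0,-8.55,0.5],[0,0,0,0,0,-8.55,0.5],[0,0,0,0,0,-8.55,0.5],[0,0,0,0,0,-8.55,0.5],[0,0,0,0,0,-8.55,0.5],[0,0,0,0,0,-8.55,0.5],[0,0,0,0,0,-8.55,0.5],[0,0,0,0,0,-8.55,0.5]]'
python3 -m handwheel '[[0,0,0,0,0,-8.55,0.5],[0,0,0,0,0,-8.55,0.5],[0,0,0,0,0,-8.55,0.5],[0,0,0,0,0,-8.55,0.5],[0,0,0,0,0,-8.55,0.5],[0,0,0,0,0,-8.55,0.5]]'
cat >> h.py <<'E'
def goto(x,y,z,yaw=None):
    """print tool-frame shift (mm) to world TCP target and turn about tool z (deg)"""
    s,m=st(); d=m.T@(np.array([x,y,z])-s["eef_pos"]); cur=np.degrees(np.arctan2(m[1,0],m[0,0]))
    print("yaw %.1f"%cur,"shift",d.round(1), "turn(first shift, then) %.1f"%((cur-yaw+180)%360-180) if yaw is not None else "")
    print("tilt fix x,y axes deg", np.degrees([-m[1,2]*m[0,0]*0,0]).round(1)) if 0 else None
def pangrip(x,y,yaw,z0,l=95,up=0):
    return x-l*np.cos(yaw),y-l*np.sin(yaw),z0+29+54+up
E
python3 -c "
from h import *
grab('scene','s2');grab('top','t2')
I={'top':cv2.imread('pics/top0.png'),'scene':cv2.imread('pics/s2.png')}
p=fit(I,617,218,.28,4)
g=pangrip(617.5,218,.28,4);print(g);goto(*g,180+16)"
```

```text
t: 5.05
eef_pos: [569.6, 87.8, 320.2]
tcp_rot: [0.0, 0.316, 0.949, 0.0]
ft_force: [-0.0, -0.9, 0.2]
width: 0.502
t: 5.65
eef_pos: [569.6, 87.8, 320.2]
tcp_rot: [0.0, -0.126, 0.992, 0.0]
ft_force: [-1.0, -0.2, -0.6]
width: 0.499
pan [616.4 220.3] yaw 0.304 cost -168
(np.float64(526.1997333604768), np.float64(191.74621338640918), 87)
t 5.75 tcp [569.6  87.8 320.2] F [-0.1 -0.7  0.3] w 0.500
[[-0.97, -0.245, 0.0], [-0.245, 0.97, -0.0], [-0.0, -0.0, -1.0]]
q [-0.05   0.417  1.309  0.     1.416 -1.868]
yaw -165.8 shift [ 16.6 111.4 233.2] turn(first shift, then) -1.8
```

```bash
python3 -m handwheel '[[0.004,0.028,0.02,0,0,-1.8,0.5],[0.004,0.028,0.03,0,0,0,0.5],[0.004,0.028,0.03,0,0,0,0.5],[0.004,0.027,0.03,0,0,0,0.5],[0,0,0.03,0,0,0,0.5],[0,0,0.03,0,0,0,0.5],[0,0,0,0,0,0,0.5]]' 40
python3 -c "
from h import *
goto(526.2,191.7,87,196)
grab('top','t3',(90,140,250,260),5)"
```

```text
t: 6.45
eef_pos: [522.9, 190.4, 147.0]
tcp_rot: [-0.003, -0.137, 0.991, -0.0]
ft_force: [0.0, 0.3, -0.3]
width: 0.497
t 6.45 tcp [522.9 190.4 147. ] F [ 0.   0.3 -0.3] w 0.497
[[-0.963, -0.271, -0.007], [-0.271, 0.963, -0.001], [0.007, 0.001, -1.0]]
q [ 0.139  0.552  1.582 -0.     1.014 -1.706]
yaw -164.3 shift [-3.9  0.3 60. ] turn(first shift, then) -0.3
```

View pics/t3_c.png

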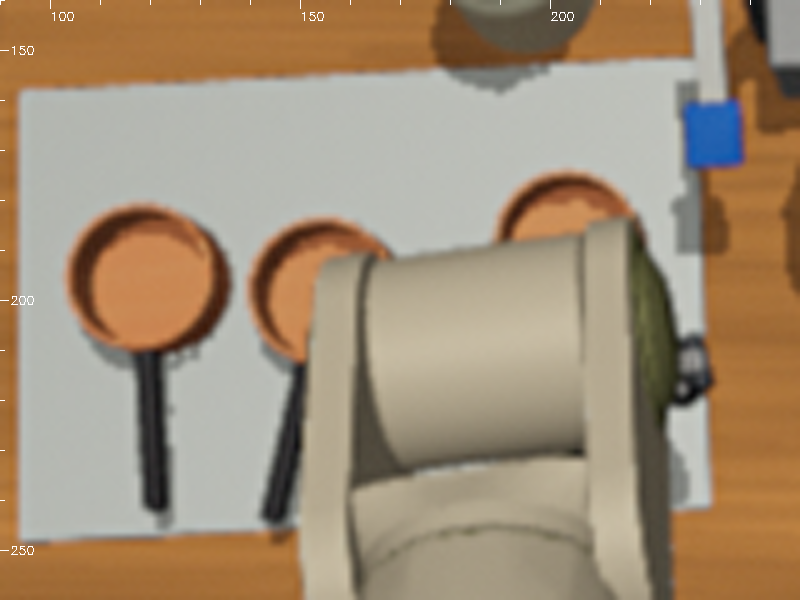

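Gripper hovers over pan C's handle, and pans A and B have not moved. I lower and close.

```bash
python3 -m handwheel '[[-0.004,0,0.02,0,0,0,0.5],[0,0,0.02,0,0,0,0.5],[0,0,0.02,0,0,0,0.5],[0,0,0,0,0,0,0.5],[0,0,0,0,0,0,1],[0,0,0,0,0,0,1],[0,0,0,0,0,0,1],[0,0,0,0,0,0,1]]' 60
python3 -c "
from h import *
goto(526.2,191.7,87,196)
grab('scene','s3',(240,110,420,250),4)"
```

```text
t: 7.3
eef_pos: [529.0, 191.6, 91.7]
tcp_rot: [0.001, -0.138, 0.99, -0.0]
ft_force: [-1.5, -1.2, 6.5]
width: 0.121
t 7.30 tcp [529.  191.6  91.7] F [-1.5 -1.2  6.5] w 0.121
[[-0.962, -0.274, 0.003], [-0.274, 0.962, 0.0], [-0.003, -0.0, -1.0]]
q [ 0.139  0.643  1.6   -0.     0.896 -1.709]
yaw -164.1 shift [2.7 0.8 4.7] turn(first shift, then) -0.1
```

View pics/s3_c.png

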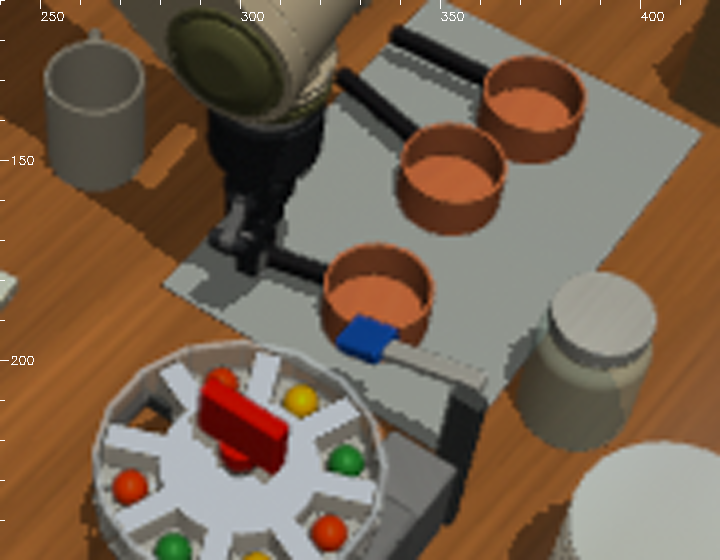

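```bash
python3 -m handwheel '[[0,0,-0.01,0,0,0,1],[0,0,-0.01,0,0,0,1],[0,0,-0.01,0,0,0,1],[0,0,0,0,0,0,1]]'
python3 -c "
from h import *
goto(526.2,191.7,87,196)
grab('scene','s4',(240,110,420,250),4)"
```

```text
t: 7.75
eef_pos: [528.9, 191.8, 122.1]
tcp_rot: [0.001, -0.138, 0.99, 0.0]
ft_force: [-0.0, 0.1, -0.9]
width: 0.124
t 7.75 tcp [528.9 191.8 122.1] F [-0.   0.1 -0.9] w 0.124
[[-0.962, -0.274, 0.003], [-0.274, 0.962, 0.0], [-0.003, -0.0, -1.0]]
q [ 0.14   0.596  1.585  0.     0.958 -1.709]
yaw -164.1 shift [ 2.7  0.7 35.1] turn(first shift, then) -0.1
```

View pics/s4_c.png

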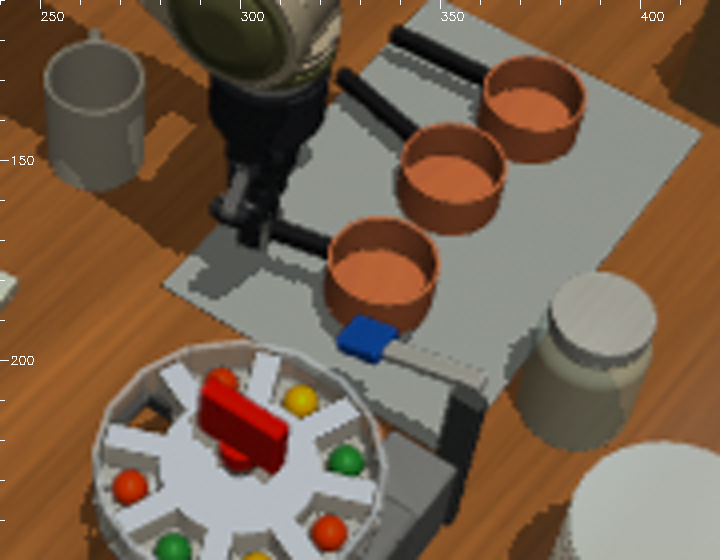

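Pan C is held level, about 30 mm up. I carry it to a spot in front of the outlet.

```bash
python3 -m handwheel '[[0.01,0,0,0,0,4,1],[0.01,0,0,0,0,5,1],[0.006,-0.0195,0.002,0,0,5,1],[0.006,-0.0195,0.002,0,0,0,1],[0.006,-0.0195,0.002,0,0,0,1],[0.006,-0.0195,0.002,0,0,0,1],[0.006,-0.0195,0.002,0,0,0,1],[0.006,-0.0195,0.002,0,0,0,1],[0.006,-0.0195,0.002,0,0,0,1],[0.006,-0.0195,0.002,0,0,0,1],[0.006,-0.0195,0.002,0,0,0,1],[0.002,-0.0195,0.002,0,0,0,1]]'
python3 -m handwheel '[[0,0,0,0,0,0,1],[0,0,0,0,0,0,1]]'
python3 -c "
from h import *
goto(503,-7,100,182)
grab('scene','s5',(200,110,420,250),3)
grab('top','t5',(200,140,360,260),5)"
```

```text
t: 9.0
eef_pos: [460.5, -11.0, 100.0]
tcp_rot: [-0.001, -0.017, 1.0, 0.0]
ft_force: [0.5, 0.7, -1.3]
width: 0.122
t: 9.2
eef_pos: [461.1, -10.3, 100.2]
tcp_rot: [-0.0, -0.016, 1.0, 0.0]
ft_force: [0.9, -1.2, -2.2]
width: 0.125
t 9.20 tcp [461.1 -10.3 100.2] F [ 0.9 -1.2 -2.2] w 0.125
[[-0.999, -0.032, -0.0], [-0.032, 0.999, 0.0], [0.0, 0.0, -1.0]]
q [-0.277  0.463  1.903  0.     0.776 -1.881]
yaw -178.1 shift [-42.    1.9   0.1] turn(first shift, then) -0.1
```

View pics/s5_c.png

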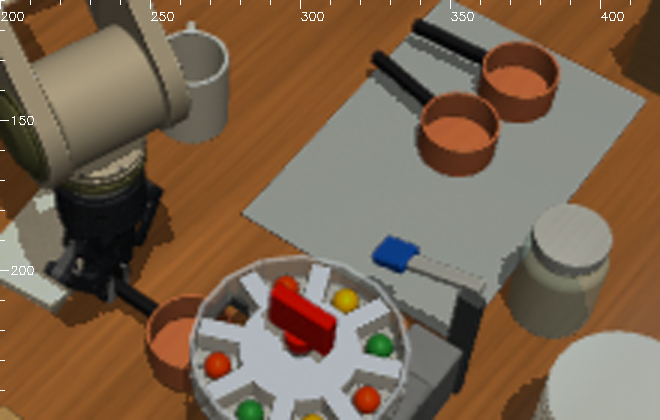

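View pics/t5_c.png

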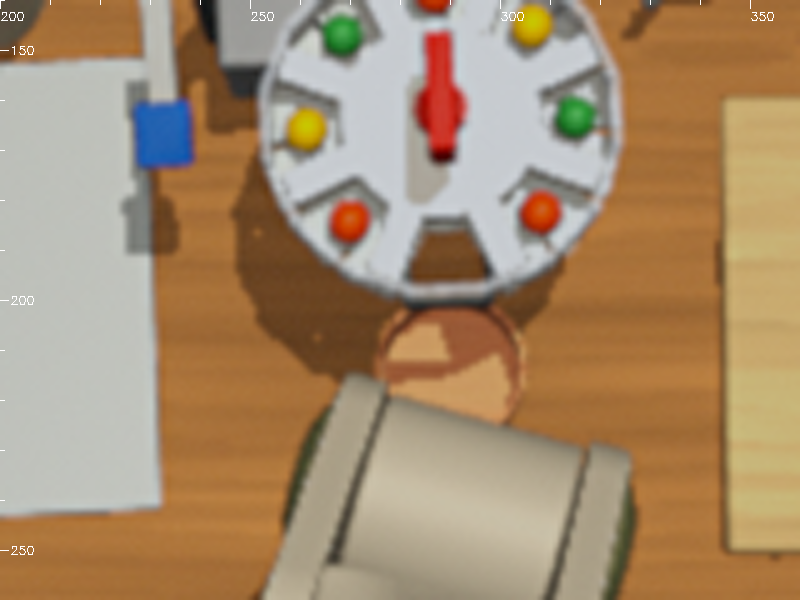

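```bash
python3 -c "
from h import *
print(pix2w('top',290.0,215.2,50), pix2w('top',289.7,190.5,90))"
python3 -m handwheel '[[-0.011,0.001,0,0,0,0,1],[-0.011,0.001,0,0,0,0,1],[-0.01,0,0,0,0,0,1],[-0.01,0,0,0,0,0,1],[0,0,0.004,0,0,0,1],[0,0,0.004,0,0,0,1],[0,0,0.004,0,0,0,1],[0,0,0.001,0,0,0,1],[0,0,0,0,0,0,1]]'
python3 -c "
from h import *
goto(503,-7,100,182)
grab('scene','s6',(180,150,400,290),3)
grab('top','t6',(200,140,360,260),5)"
```

```text
[544.91956602  -5.58990292  50.        ] [601.30728491  -4.87220674  90.        ]
t: 10.2
eef_pos: [502.6, -6.9, 87.7]
tcp_rot: [-0.0, -0.017, 1.0, 0.0]
ft_force: [-7.3, 1.3, 10.7]
width: 0.126
t 10.20 tcp [502.6  -6.9  87.7] F [-7.3  1.3 10.7] w 0.126
[[-0.999, -0.033, -0.001], [-0.033, 0.999, 0.0], [0.001, 0.0, -1.0]]
q [-0.247  0.553  1.787 -0.     0.803 -1.851]
yaw -178.1 shift [ -0.4  -0.1 -12.3] turn(first shift, then) -0.1
```

View pics/s6_c.png

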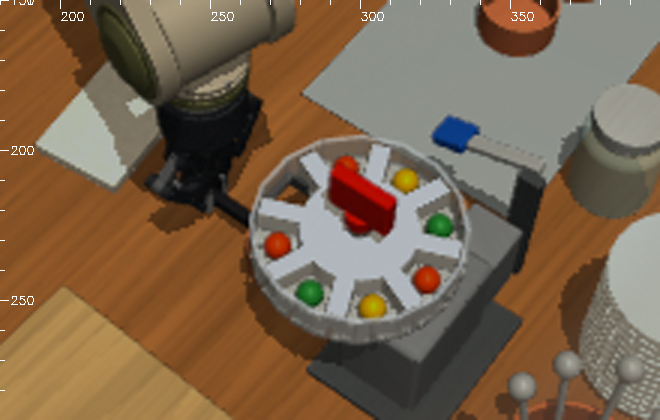

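View pics/t6_c.png

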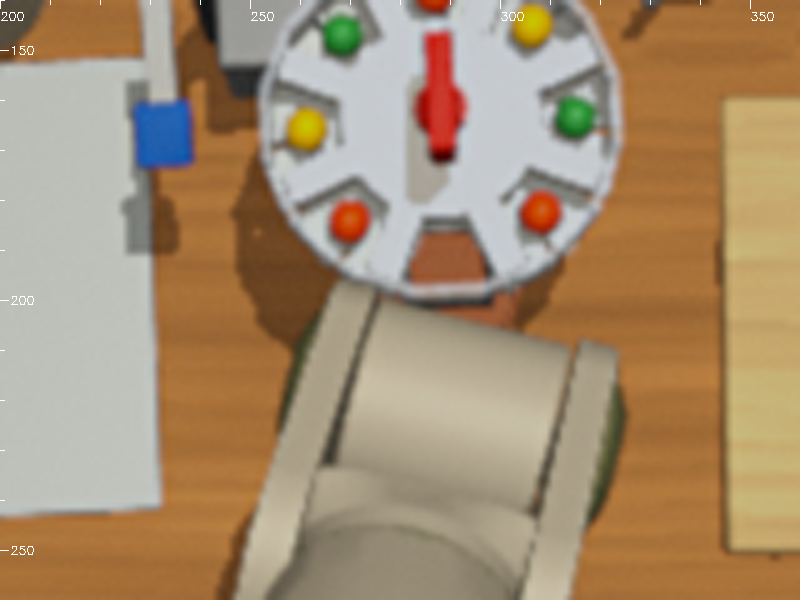

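```bash
python3 -m handwheel '[[0,0,0,0,0,0,0.6],[0,0,0,0,0,0,0.6],[0,0,0,0,0,0,0.6],[0,0,-0.02,0,0,0,0.5],[0,0,-0.04,0,0,0,0.5],[0,0,-0.05,0,0,0,0.5],[0,0,-0.05,0,0,0,0.5],[0,0,-0.035,0,0,0,0.5],[0,0,0,0,0,0,0.5]]' 40
python3 -c "
from h import *
goto(660.5,-0.5,230,182.4)
grab('top','t7',(200,140,360,260),5)"
```

```text
t: 11.2
eef_pos: [504.2, -7.2, 287.0]
tcp_rot: [0.004, -0.017, 1.0, -0.001]
ft_force: [-0.1, 0.2, 0.1]
width: 0.501
t 11.20 tcp [504.2  -7.2 287. ] F [-0.1  0.2  0.1] w 0.501
[[-0.999, -0.033, 0.009], [-0.033, 0.999, -0.002], [-0.009, -0.002, -1.0]]
q [-0.247  0.278  1.59   0.     1.264 -1.851]
yaw -178.1 shift [-155.9    1.6   58.4] turn(first shift, then) -0.5
```

View pics/t7_c.png

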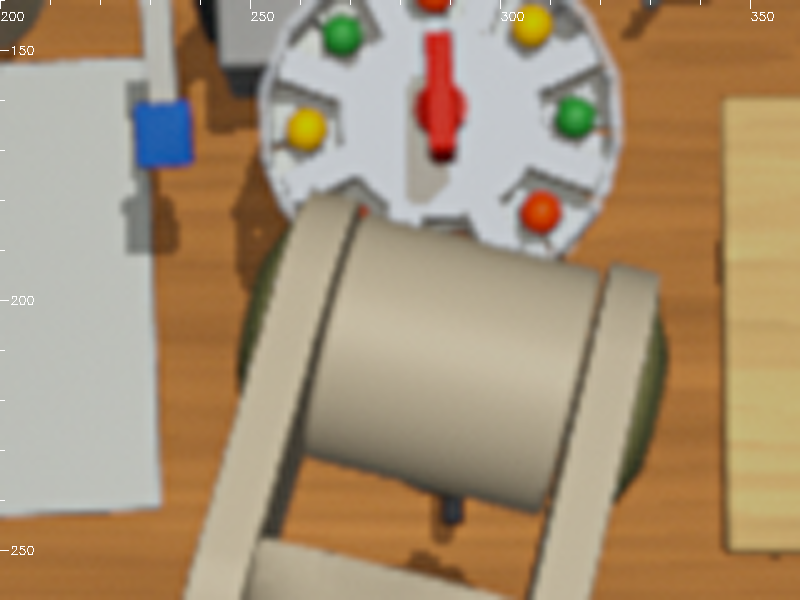

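```bash
python3 -m handwheel '[[-0.03,0,0,0,0,0,0.5],[-0.035,0,0,0,0,0,0.5],[-0.035,0.001,0,0,0,0,0.5],[-0.03,0.001,0,0,0,0,0.5],[-0.025,0,0,0,0,-0.5,0.5],[0,0,0,0,0,0,0.5]]'
python3 -c "
from h import *
goto(660.5,-0.5,230,182.4)
grab('scene','s8',(200,110,400,270),4)"
```

```text
t: 11.85
eef_pos: [659.3, 0.2, 279.0]
tcp_rot: [-0.002, -0.021, 1.0, 0.0]
ft_force: [-0.9, -0.2, 0.1]
width: 0.501
t 11.85 tcp [6.593e+02 2.000e-01 2.790e+02] F [-0.9 -0.2  0.1] w 0.501
[[-0.999, -0.042, -0.003], [-0.042, 0.999, 0.001], [0.003, 0.001, -1.0]]
q [-0.177  0.637  1.07   0.     1.438 -1.79 ]
yaw -177.6 shift [-1.3 -0.8 48.9] turn(first shift, then) 0.0
```

View pics/s8_c.png

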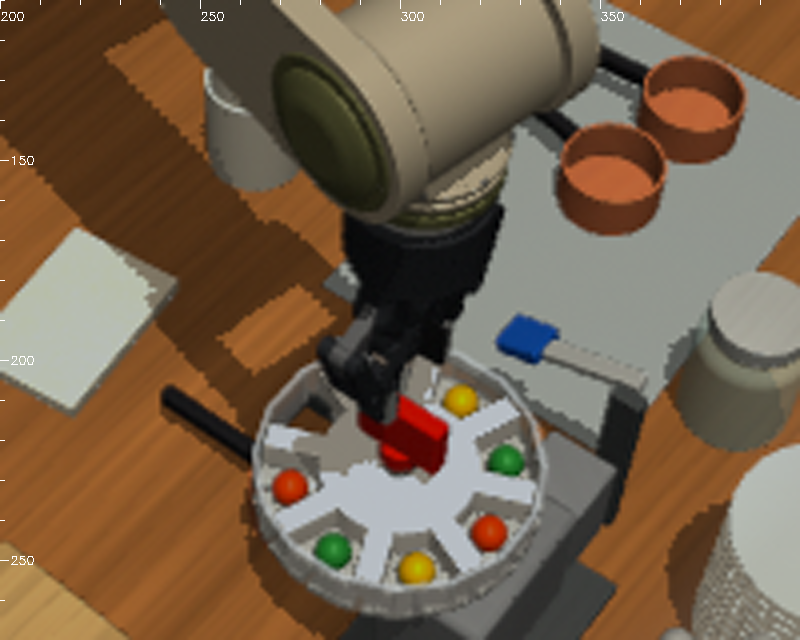

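Gripper is centred above the paddle. I lower it and close.

```bash
python3 -m handwheel '[[-0.001,-0.001,0.015,0,0,0,0.5],[0,0,0.015,0,0,0,0.5],[0,0,0.015,0,0,0,0.5],[0,0,0.003,0,0,0,0.5],[0,0,0,0,0,0,1],[0,0,0,0,0,0,1],[0,0,0,0,0,0,1],[0,0,0,0,0,0,1]]' 30
python3 -c "
from h import *
goto(660.5,-0.5,230,182.4)"
```

```text
t: 12.7
eef_pos: [658.9, -1.7, 235.2]
tcp_rot: [0.0, -0.021, 1.0, -0.001]
ft_force: [-2.0, -4.3, 0.8]
width: 0.155
t 12.70 tcp [658.9  -1.7 235.2] F [-2.  -4.3  0.8] w 0.155
[[-0.999, -0.041, 0.001], [-0.041, 0.999, -0.001], [-0.001, -0.002, -1.0]]
q [-1.800e-01  6.640e-01  1.138e+00 -1.000e-03  1.339e+00 -1.791e+00]
yaw -177.6 shift [-1.7  1.1  5.2] turn(first shift, then) -0.0
```

```bash
python3 -m handwheel '[[0,0,0,0,0,5,1],[0,0,0,0,0,6,1],[0,0,0,0,0,6,1],[0,0,0,0,0,6,1],[0,0,0,0,0,6,1],[0,0,0,0,0,6,1],[0,0,0,0,0,6,1],[0,0,0,0,0,4,1],[0,0,0,0,0,0,1],[0,0,0,0,0,0,1]]'
python3 -c "
from h import *
goto(660.5,-0.5,230,92.4);grab('scene','s9',(200,140,400,280),4)"
```

```text
t: 13.7
eef_pos: [659.5, 0.2, 235.2]
tcp_rot: [0.001, 0.363, 0.932, 0.001]
ft_force: [4.9, 4.7, -1.0]
width: 0.158
t 13.70 tcp [6.595e+02 2.000e-01 2.352e+02] F [ 4.9  4.7 -1. ] w 0.158
[[-0.736, 0.676, 0.003], [0.676, 0.736, 0.002], [-0.001, 0.003, -1.0]]
q [-0.178  0.664  1.138  0.002  1.337 -1.006]
yaw 137.4 shift [-1.2  0.1  5.2] turn(first shift, then) 45.0
```

View pics/s9_c.png

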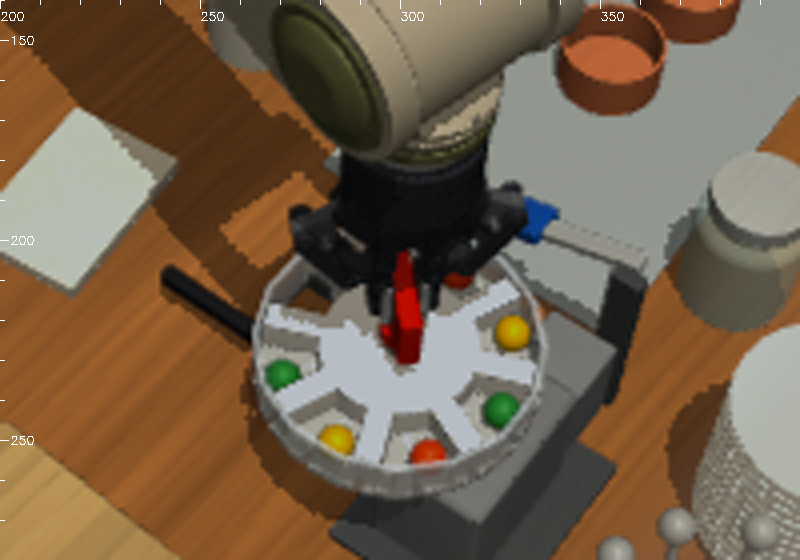

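One click done: the first red sweet has gone from its pocket and the paddle is at 45 degrees. Now the second click.

```bash
python3 -m handwheel '[[0,0,0,0,0,5,1],[0,0,0,0,0,6,1],[0,0,0,0,0,6,1],[0,0,0,0,0,6,1],[0,0,0,0,0,6,1],[0,0,0,0,0,6,1],[0,0,0,0,0,6,1],[0,0,0,0,0,4,1],[0,0,0,0,0,0,1],[0,0,0,0,0,0,1]]'
python3 -m handwheel '[[0,0,0,0,0,0,0.5],[0,0,0,0,0,0,0.5],[0,0,0,0,0,0,0.5],[0,0,-0.03,0,0,0,0.5],[0,0,-0.03,0,0,0,0.5],[0,0.03,0,0,0,0,0.5],[0,0.045,0,0,0,0,0.5],[0,0.045,0,0,0,0,0.5],[0,0.045,0,0,0,0,0.5],[0,0.045,0,0,0,0,0.5],[0,0.045,0,0,0,0,0.5]]'
python3 -c "
from h import *
goto(660.5,-0.5,230,92.4);grab('scene','s10',(200,140,400,280),4);grab('top','t10',(200,110,360,260),4)"
```

```text
t: 14.75
eef_pos: [661.1, 1.1, 235.3]
tcp_rot: [0.002, 0.692, 0.722, 0.004]
ft_force: [20.1, 9.8, -5.7]
width: 0.162
t: 15.85
eef_pos: [807.0, 6.8, 266.2]
tcp_rot: [0.013, 0.692, 0.721, 0.014]
ft_force: [0.0, 0.2, 0.1]
width: 0.506
t 15.85 tcp [807.    6.8 266.2] F [0.  0.2 0.1] w 0.506
[[-0.041, 0.998, 0.037], [0.999, 0.041, 0.002], [0.001, 0.037, -0.999]]
q [-0.138  1.13   0.193  0.007  1.783 -0.177]
yaw 92.4 shift [  -1.3 -148.    30.6] turn(first shift, then) -0.0
```

View pics/s10_c.png

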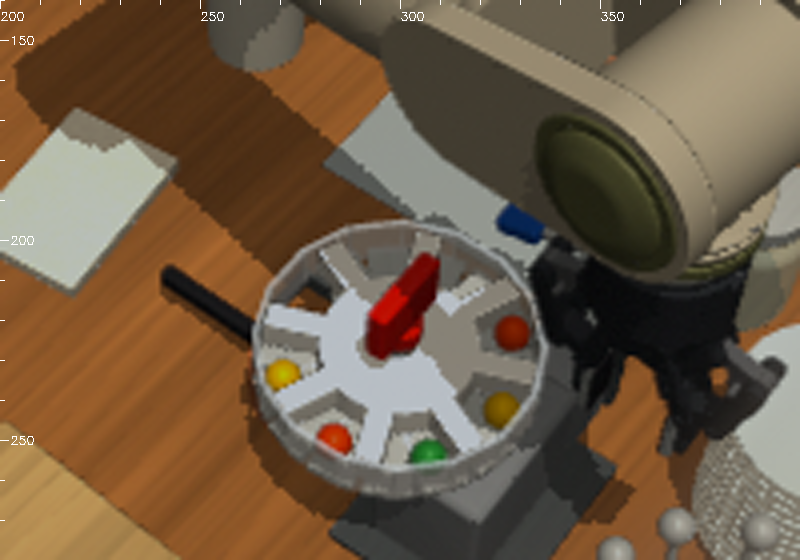

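View pics/t10_c.png

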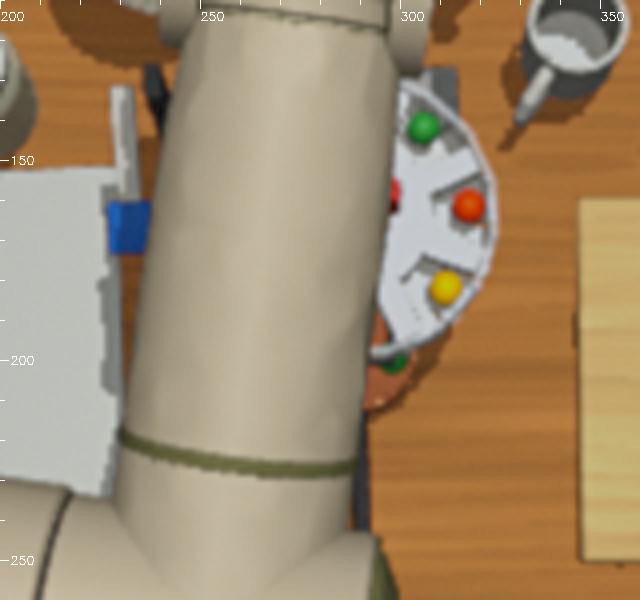

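Both sweets are in the pan (green visible at (296,200)) and five remain. I sent the retreat the wrong way, towards +x, but nothing was touched. Now I bring the tool back, higher, and turn it to yaw 2.

```bash
python3 -m handwheel '[[0,-0.03,-0.01,0,0,0,0.5],[0,-0.03,-0.03,0,0,0,0.5],[0,-0.04,-0.02,0,0,0,0.5],[0,-0.04,0,0,0,0,0.5],[0,-0.04,0,0,0,0,0.5],[0,-0.04,0,0,0,0,0.5],[0,-0.04,0,0,0,0,0.5],[0,-0.04,0,0,0,0,0.5],[0,0,0,0,0,0,0.5]]'
python3 -m handwheel '[[0,0,0,0,0,8.2,0.5],[0,0,0,0,0,8.2,0.5],[0,0,0,0,0,8.2,0.5],[0,0,0,0,0,8.2,0.5],[0,0,0,0,0,8.2,0.5],[0,0,0,0,0,8.2,0.5],[0,0,0,0,0,8.2,0.5],[0,0,0,0,0,8.2,0.5],[0,0,0,0,0,8.2,0.5],[0,0,0,0,0,8.2,0.5],[0,0,0,0,0,8.2,0.5],[0,0,0,0,0,0,0.5]]'
python3 -c "
from h import *
goto(502.6,-6.9,87.7,2);grab('scene','s11',(200,110,400,280),4);grab('top','t11',(200,110,360,260),4)"
```

```text
t: 16.85
eef_pos: [511.5, -5.2, 318.4]
tcp_rot: [0.018, 0.692, 0.721, 0.017]
ft_force: [0.9, 0.7, -0.8]
width: 0.499
t: 18.05
eef_pos: [515.8, -5.7, 318.4]
tcp_rot: [0.001, 0.999, 0.018, 0.026]
ft_force: [-0.5, 0.4, 0.6]
width: 0.499
t 18.05 tcp [515.8  -5.7 318.4] F [-0.5  0.4  0.6] w 0.499
[[0.998, 0.037, 0.052], [0.037, -0.999, -0.0], [0.052, 0.002, -0.999]]
q [-0.243  0.261  1.529  0.013  1.301  1.288]
yaw 2.1 shift [-2.520e+01  1.000e-01  2.297e+02] turn(first shift, then) 0.1
```

View pics/s11_c.png

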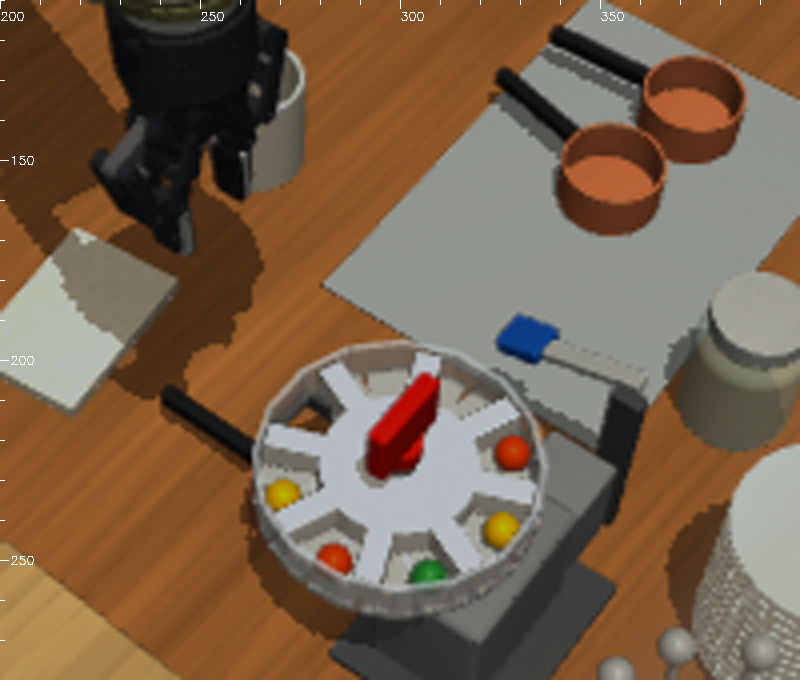

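View pics/t11_c.png

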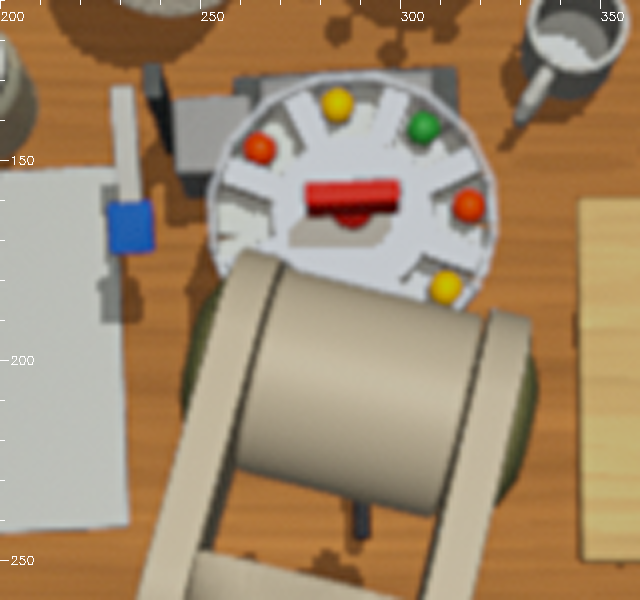

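```bash
python3 -m handwheel '[[0,0,0,0,-3,0,0.5],[0,0,0,0,0,0,0.5]]'
python3 -c "
from h import *
goto(502.6,-6.9,87.7,2)"
```

```text
t: 18.35
eef_pos: [515.8, -5.6, 317.2]
tcp_rot: [0.001, 1.0, 0.021, -0.001]
ft_force: [-0.2, -0.1, 0.3]
width: 0.499
t 18.35 tcp [515.8  -5.6 317.2] F [-0.2 -0.1  0.3] w 0.499
[[0.999, 0.041, -0.003], [0.041, -0.999, -0.002], [-0.003, 0.002, -1.0]]
q [-0.237  0.284  1.501 -0.003  1.359  1.293]
yaw 2.4 shift [-12.6   0.3 229.5] turn(first shift, then) 0.4
```

```bash
python3 -m handwheel '[[-0.013,0,0.02,0,0,0.4,0.5],[0,0,0.04,0,0,0,0.5],[0,0,0.04,0,0,0,0.5],[0,0,0.04,0,0,0,0.5],[0,0,0.03,0,0,0,0.5],[0,0,0.02,0,0,0,0.5],[0,0,0,0,0,0,0.5]]'
python3 -c "
from h import *
goto(502.6,-6.9,87.7,2);grab('scene','s12',(180,150,340,270),5)"
```

```text
t: 19.05
eef_pos: [500.9, -6.2, 124.9]
tcp_rot: [0.0, 1.0, 0.016, -0.003]
ft_force: [0.2, 0.4, 0.3]
width: 0.499
t 19.05 tcp [500.9  -6.2 124.9] F [0.2 0.4 0.3] w 0.499
[[0.999, 0.033, -0.006], [0.033, -0.999, -0.001], [-0.006, 0.0, -1.0]]
q [-0.246  0.487  1.769 -0.003  0.892  1.294]
yaw 1.9 shift [ 1.9  0.8 37.2] turn(first shift, then) -0.1
```

View pics/s12_c.png

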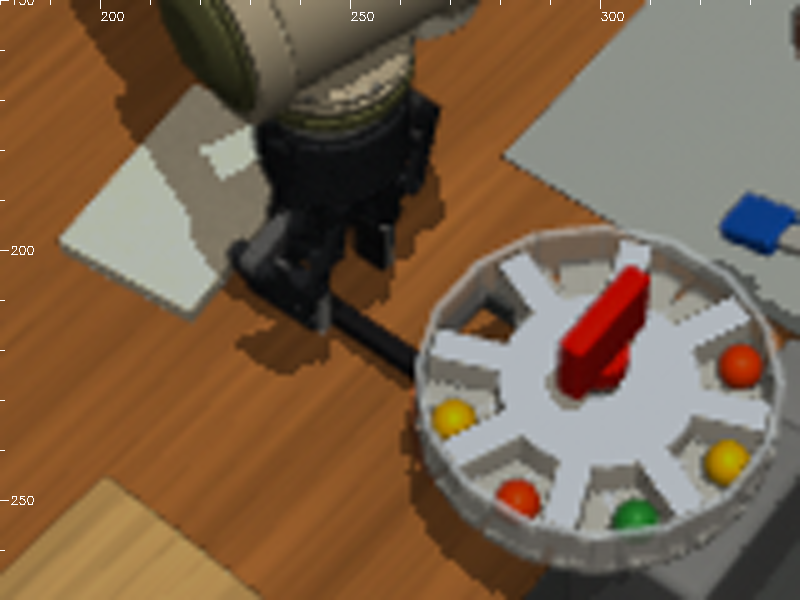

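Handle lies between the open fingers. Lower, grip with 60 N, lift a little and back out.

```bash
python3 -m handwheel '[[0.001,0,0.015,0,0,0,0.5],[0.001,0,0.015,0,0,0,0.5],[0,0,0.007,0,0,0,0.5],[0,0,0,0,0,0,0.5],[0,0,0,0,0,0,1],[0,0,0,0,0,0,1],[0,0,0,0,0,0,1],[0,0,0,0,0,0,1]]' 70
python3 -m handwheel '[[0,0,-0.006,0,0,0,1],[0,0,-0.006,0,0,0,1],[0,0,-0.006,0,0,0,1],[0,0,0,0,0,0,1],[-0.01,0,0,0,0,0,1],[-0.02,0,0,0,0,0,1],[-0.02,0,0,0,0,0,1],[-0.015,0,0,0,0,0,1],[0,0,0,0,0,0,1]]'
python3 -c "
from h import *
goto(502.6,-6.9,87.7,2);grab('scene','s13',(180,150,340,270),5)"
```

```text
t: 19.9
eef_pos: [503.9, -6.4, 90.5]
tcp_rot: [0.001, 1.0, 0.016, -0.001]
ft_force: [-2.4, -0.2, 5.0]
width: 0.122
t: 20.8
eef_pos: [436.7, -8.0, 107.7]
tcp_rot: [0.0, 1.0, 0.016, -0.003]
ft_force: [0.1, 0.1, -1.2]
width: 0.121
t 20.80 tcp [436.7  -8.  107.7] F [ 0.1  0.1 -1.2] w 0.121
[[1.0, 0.031, -0.006], [0.031, -1.0, -0.001], [-0.006, 0.001, -1.0]]
q [-0.287  0.409  1.967 -0.004  0.771  1.255]
yaw 1.8 shift [66.   0.9 19.6] turn(first shift, then) -0.2
```

View pics/s13_c.png

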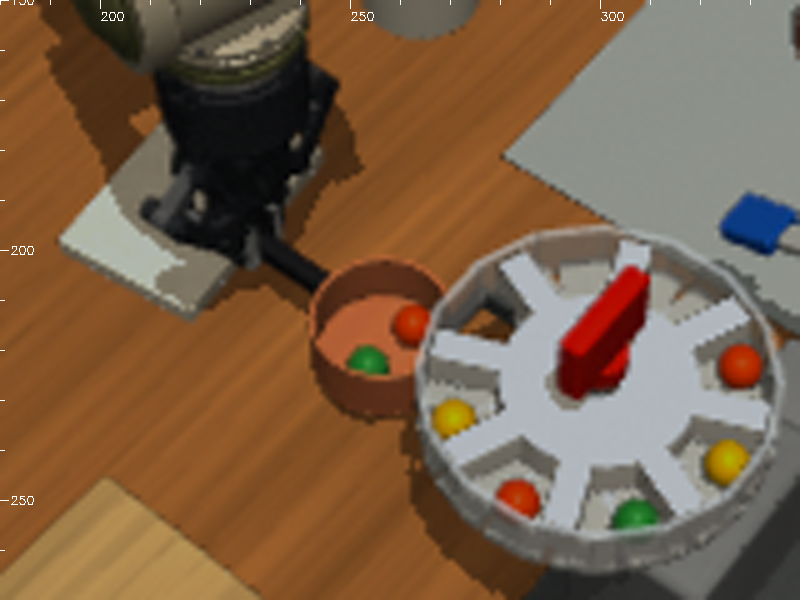

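The pan holds two sweets, red and green. I carry it low to the far end of the board.

```bash
python3 -m handwheel '[[0,0,-0.006,0,0,0,1],[0,0.006,-0.006,0,0,0,1],[0.003,0.012,0,0,0,0,1],[0.003,0.02,0,0,0,0,1],[0.003,0.022,0,0,0,0,1],[0.003,0.022,0,0,0,0,1],[0.003,0.022,0,0,0,0,1],[0.003,0.022,0,0,0,0,1],[0.003,0.022,0,0,0,0,1],[0.003,0.022,0,0,0,0,1],[0.003,0.022,0,0,0,0,1],[0.003,0.022,0,0,0,0,1]]'
python3 -m handwheel '[[0.003,0.022,0,0,0,0,1],[0.003,0.022,0,0,0,0,1],[0.003,0.022,0,0,0,0,1],[0.003,0.022,0,0,0,0,1],[0.003,0.022,0,0,0,0,1],[0.003,0.022,0,0,0,0,1],[0.003,0.022,0,0,0,0,1],[0.003,0.022,0,0,0,0,1],[0.002,0.022,0,0,0,0,1],[0,0.015,0,0,0,0,1],[0,0.007,0,0,0,0,1],[0,0,0,0,0,0,1]]'
python3 -c "
from h import *
goto(507,-443,104,2);grab('scene','s14',(50,200,290,400),3);grab('top','t14',(320,140,510,280),4)"
```

```text
t: 22.05
eef_pos: [475.6, -223.3, 120.2]
tcp_rot: [0.001, 1.0, 0.015, -0.001]
ft_force: [-0.2, -0.6, -1.7]
width: 0.121
t: 23.25
eef_pos: [507.9, -441.5, 120.1]
tcp_rot: [0.001, 1.0, 0.015, -0.002]
ft_force: [-0.1, 0.0, -1.7]
width: 0.123
t 23.25 tcp [ 507.9 -441.5  120.1] F [-0.1  0.  -1.7] w 0.123
[[1.0, 0.03, -0.003], [0.03, -1.0, -0.002], [-0.003, 0.002, -1.0]]
q [-0.888  0.81   1.19  -0.004  1.142  0.654]
yaw 1.7 shift [-0.9  1.5 16.1] turn(first shift, then) -0.3
```

View pics/s14_c.png

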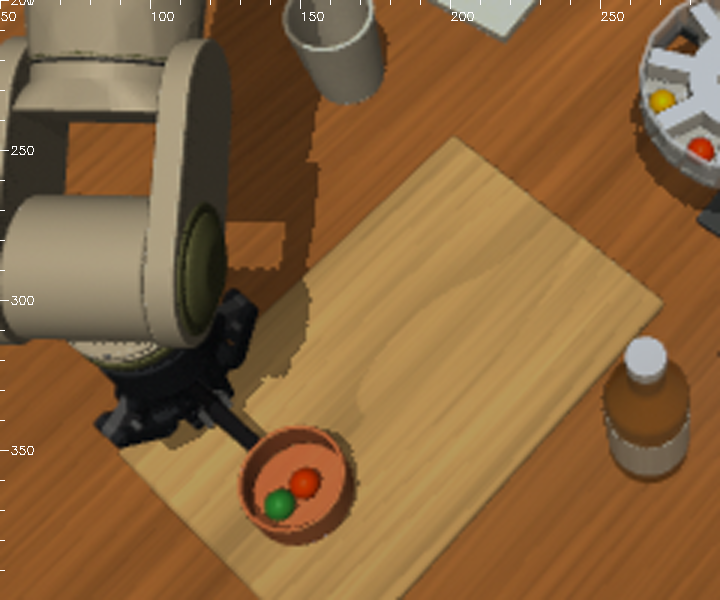

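View pics/t14_c.png

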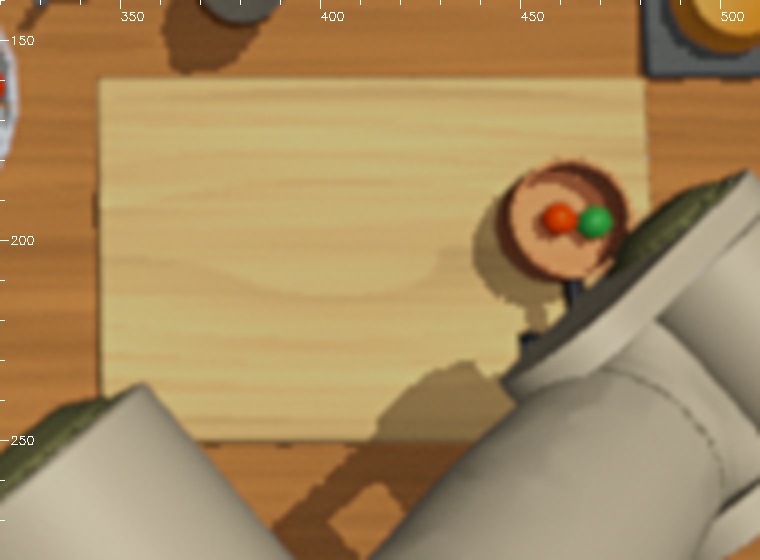

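```bash
python3 -m handwheel '[[0,0,0.006,0,0,0,1],[0,0,0.005,0,0,0,1],[0,0,0.004,0,0,0,1],[0,0,0.002,0,0,0,1],[0,0,0.001,0,0,0,1],[0,0,0,0,0,0,1]]'
```

```text
t: 23.95
eef_pos: [508.5, -440.4, 102.9]
tcp_rot: [0.001, 1.0, 0.016, -0.001]
ft_force: [-1.4, 1.3, 2.2]
width: 0.12
```

```bash
python3 -m handwheel '[[0,0,0.0005,0,0,0,1],[0,0,0,0,0,0,0.3],[0,0,0,0,0,0,0.5],[0,0,0,0,0,0,0.5],[0,0,-0.01,0,0,0,0.5],[0,0,-0.03,0,0,0,0.5],[0,0,-0.04,0,0,0,0.5],[0,0,-0.05,0,0,0,0.5],[0,0,-0.03,0,0,0,0.5]]'
python3 -c "
from h import *
st();grab('scene','s15',(50,200,290,400),3)
grab('top','t15',(80,140,360,280),2)"
```

```text
t: 24.85
eef_pos: [509.1, -440.3, 267.1]
tcp_rot: [0.003, 1.0, 0.016, 0.0]
ft_force: [0.5, -0.2, -0.3]
width: 0.504
t 24.85 tcp [ 509.1 -440.3  267.1] F [ 0.5 -0.2 -0.3] w 0.504
[[1.0, 0.031, 0.0], [0.031, -0.999, -0.006], [0.0, 0.006, -1.0]]
q [-0.886  0.674  1.037 -0.003  1.425  0.654]
```

View pics/s15_c.png

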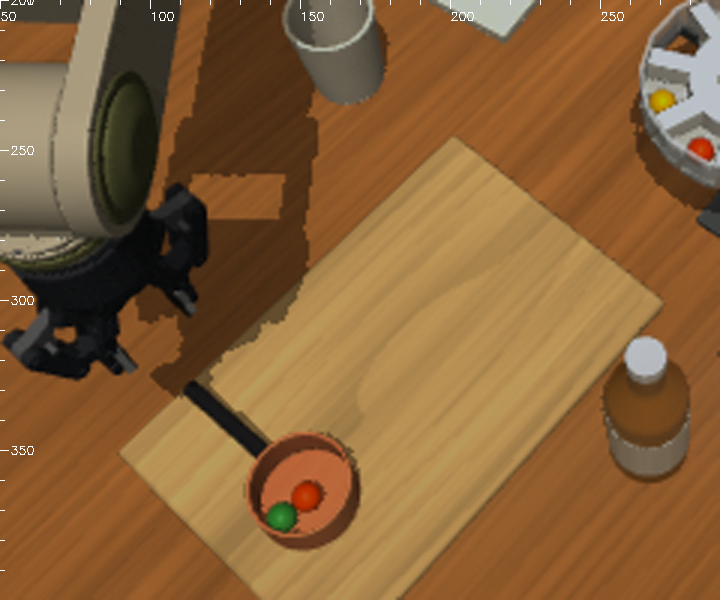

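View pics/t15_c.png

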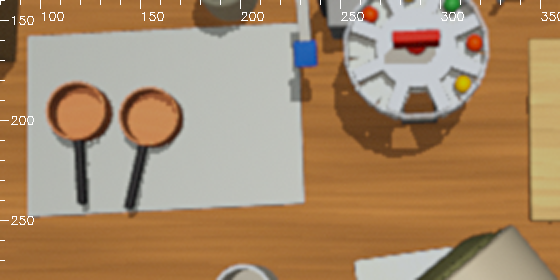

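Pan C stands on the board with two sweets in it; pans A and B look unchanged. Pan B next, re-measured.

```bash
python3 -c "
from h import *
grab('scene','s16')
I={'top':cv2.imread('pics/t15.png'),'scene':cv2.imread('pics/s16.png')}
for n in I: fit({n:I[n]},593,344,-.16,4)
p=fit(I,593,344,-.16,4);fit(I,600,437,.13,4)
print('handle tip B?',pix2w('top',80+130/2,140+207/2,36))
g=pangrip(593,344,-.165,4);print(g);goto(g[0],g[1],267,-9.5)"
```

```text
pan [593.6 345. ] yaw -0.167 cost 199
pan [592.3 345. ] yaw -0.192 cost -650
pan [592.5 344.7] yaw -0.183 cost -447
pan [600.1 436.3] yaw 0.122 cost -541
handle tip B? [474.51697559 361.80098067  36.        ]
(np.float64(499.290256242097), np.float64(359.6039714440957), 87)
t 25.00 tcp [ 509.1 -440.4  265. ] F [ 0.1  1.1 -0.6] w 0.502
[[1.0, 0.031, 0.0], [0.031, -0.999, -0.006], [-0.0, 0.006, -1.0]]
q [-0.886  0.676  1.04  -0.003  1.422  0.654]
yaw 1.8 shift [  15.3 -799.9   -6.5] turn(first shift, then) 11.3
```

```bash
python3 -m handwheel '[[0,-0.03,0,0,0,0,0.5],[0,-0.04,0,0,0,0,0.5],[0,-0.042,0,0,0,0,0.5],[0,-0.042,0,0,0,0,0.5],[0,-0.042,0,0,0,0,0.5],[0,-0.042,0,0,0,0,0.5],[0,-0.042,0,0,0,0,0.5],[0,-0.042,0,0,0,0,0.5],[0,-0.042,0,0,0,0,0.5],[0,-0.042,0,0,0,0,0.5]]' 
python3 -m handwheel '[[0,-0.042,0,0,0,0,0.5],[0.002,-0.042,0,0,0,0,0.5],[0.002,-0.042,0,0,0,0,0.5],[0.002,-0.042,0,0,0,0,0.5],[0.002,-0.042,0,0,0,0,0.5],[0.002,-0.042,0,0,0,0,0.5],[0.002,-0.042,0,0,0,0,0.5],[0.002,-0.042,0,0,0,0,0.5],[0.002,-0.042,0,0,0,6,0.5],[0,-0.016,0,0,0,5.3,0.5],[0,0,0,0,0,0,0.5]]'
python3 -c "
from h import *
goto(499.5,359.5,87,-9.5)"
```

```text
t: 26.0
eef_pos: [495.4, -32.6, 260.5]
tcp_rot: [0.001, 1.0, 0.016, -0.002]
ft_force: [1.0, 0.0, -0.1]
width: 0.501
t: 27.1
eef_pos: [500.6, 361.6, 259.2]
tcp_rot: [0.001, 0.997, -0.082, -0.002]
ft_force: [-0.3, -0.4, -0.1]
width: 0.499
t 27.10 tcp [500.6 361.6 259.2] F [-0.3 -0.4 -0.1] w 0.499
[[0.987, -0.163, -0.005], [-0.163, -0.987, -0.002], [-0.005, 0.003, -1.0]]
q [0.436 0.554 1.258 0.    1.336 2.171]
yaw -9.4 shift [1.000e-01 1.800e+00 1.722e+02] turn(first shift, then) 0.1
```

```bash
python3 -m handwheel '[[0,0.002,0.03,0,0,0,0.5],[0,0,0.04,0,0,0,0.5],[0,0,0.04,0,0,0,0.5],[0,0,0.02,0,0,0,0.5],[0,0,0,0,0,0,0.5]]'
python3 -c "
from h import *
goto(499.5,359.5,87,-9.5);grab('scene','s17',(270,70,410,190),5)"
```

```text
t: 27.6
eef_pos: [499.5, 356.0, 127.4]
tcp_rot: [0.003, 0.997, -0.082, -0.005]
ft_force: [0.5, -0.4, 0.4]
width: 0.503
t 27.60 tcp [499.5 356.  127.4] F [ 0.5 -0.4  0.4] w 0.503
[[0.986, -0.164, -0.01], [-0.164, -0.986, -0.005], [-0.009, 0.006, -1.0]]
q [ 0.428  0.686  1.403 -0.     1.063  2.164]
yaw -9.5 shift [-0.2 -3.8 40.4] turn(first shift, then) 0.0
```

View pics/s17_c.png

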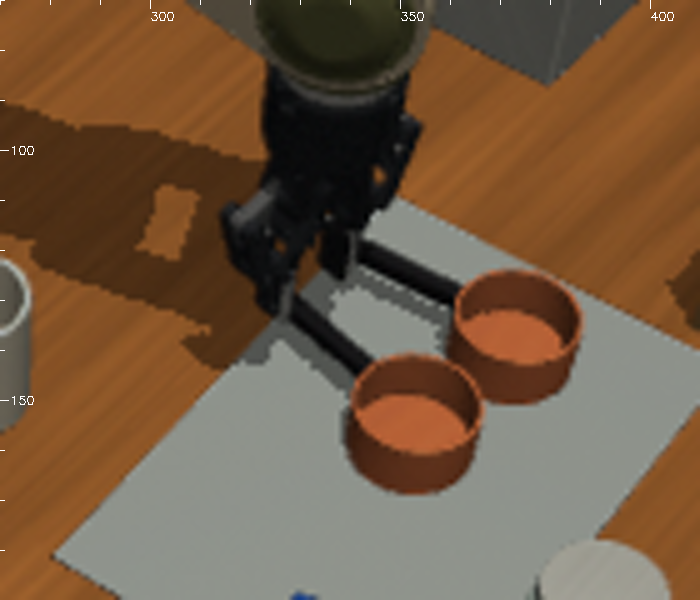

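```bash
python3 -m handwheel '[[0,-0.003,0.015,0,0,0,0.5],[0,0,0.015,0,0,0,0.5],[0,0,0.009,0,0,0,0.5],[0,0,0,0,0,0,0.5],[0,0,0,0,0,0,1],[0,0,0,0,0,0,1],[0,0,0,0,0,0,1],[0,0,0,0,0,0,1]]' 70
python3 -c "
from h import *
goto(499.5,359.5,87,-9.5);grab('scene','s18',(270,70,410,190),5)"
```

```text
t: 28.45
eef_pos: [501.3, 360.9, 92.4]
tcp_rot: [0.001, 0.997, -0.083, -0.001]
ft_force: [0.2, 0.4, 2.7]
width: 0.121
t 28.45 tcp [501.3 360.9  92.4] F [0.2 0.4 2.7] w 0.121
[[0.986, -0.165, -0.002], [-0.165, -0.986, -0.001], [-0.002, 0.001, -1.0]]
q [ 0.435  0.74   1.411 -0.     0.993  2.171]
yaw -9.5 shift [-1.5  1.6  5.4] turn(first shift, then) 0.0
```

View pics/s18_c.png

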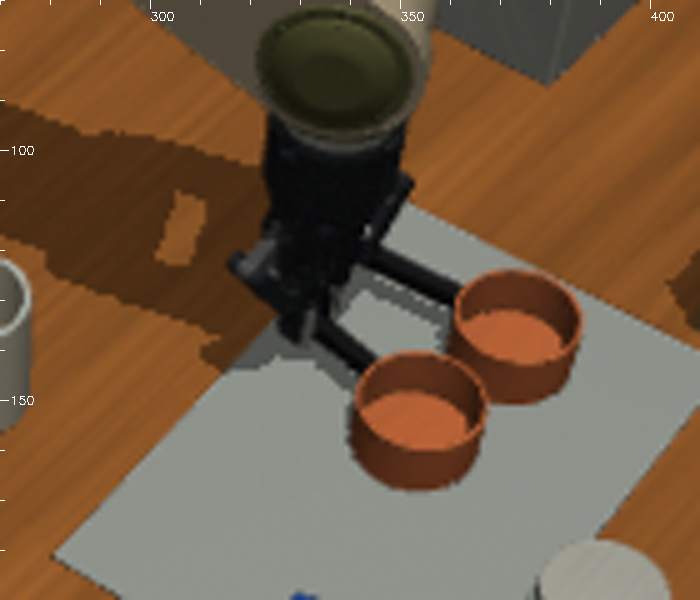

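```bash
python3 -m handwheel '[[0,0,-0.01,0,0,0,1],[0,0,-0.01,0,0,0,1],[-0.002,0.008,0,0,0,0,1],[0.001,0.016,0,0,0,0,1],[0.001,0.023,0,0,0,0,1],[0.001,0.023,0,0,0,0,1],[0.001,0.023,0,0,0,0,1],[0.001,0.023,0,0,0,0,1],[0.001,0.023,0,0,0,0,1],[0.001,0.023,0,0,0,0,1],[0.001,0.023,0,0,0,0,1]]'
python3 -m handwheel '[[0.001,0.023,0,0,0,0,1],[0.001,0.023,0,0,0,0,1],[0.001,0.023,0,0,0,0,1],[0.001,0.023,0,0,0,0,1],[0.001,0.023,0,0,0,0,1],[0.001,0.023,0,0,0,0,1],[0.002,0.023,0,0,0,0,1],[0.001,0.016,0,0,0,-4,1],[0,0.008,0,0,0,-4,1],[0,0,0,0,0,-3.5,1],[0,0,0,0,0,0,1]]'
python3 -c "
from h import *
goto(503,-7,100,2)
grab('scene','s19',(200,100,400,260),4)
grab('top','t19',(200,140,360,260),5)"
```

```text
t: 29.6
eef_pos: [475.8, 176.0, 112.1]
tcp_rot: [0.001, 0.997, -0.083, -0.002]
ft_force: [0.9, -0.0, -1.7]
width: 0.121
t: 30.7
eef_pos: [454.8, -7.1, 112.5]
tcp_rot: [0.001, 1.0, 0.017, -0.002]
ft_force: [1.1, -0.7, -1.5]
width: 0.118
t 30.70 tcp [454.8  -7.1 112.5] F [ 1.1 -0.7 -1.5] w 0.118
[[0.999, 0.035, -0.003], [0.035, -0.999, -0.002], [-0.003, 0.002, -1.0]]
q [-0.273  0.429  1.913 -0.004  0.802  1.265]
yaw 2.0 shift [48.2  1.5 12.3] turn(first shift, then) -0.0
```

View pics/s19_c.png

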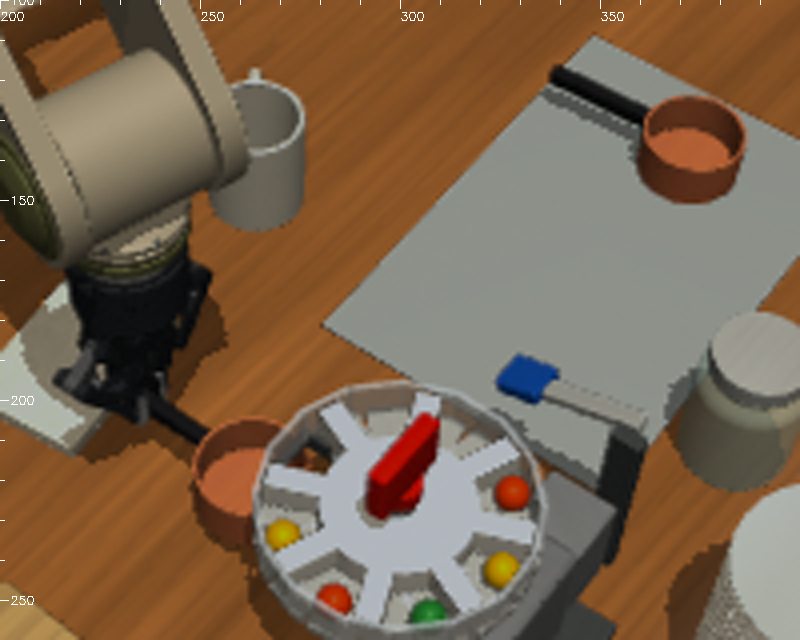

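View pics/t19_c.png

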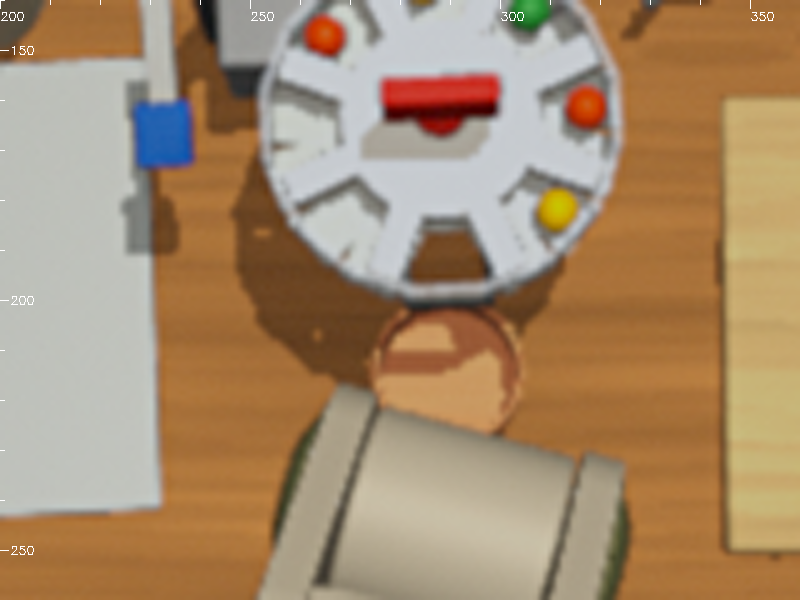

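```bash
python3 -m handwheel '[[0.006,0,0.004,0,0,0,1],[0.012,0.001,0.006,0,0,0,1],[0.012,0.001,0,0,0,0,1],[0.011,0,0,0,0,0,1],[0.006,0,0,0,0,0,1],[0,0,0.005,0,0,0,1],[0,0,0.004,0,0,0,1],[0,0,0.003,0,0,0,1],[0,0,0.002,0,0,0,1],[0,0,0.001,0,0,0,1],[0,0,0,0,0,0,1]]'
python3 -c "
from h import *
goto(503,-7,100,2)
grab('top','t20',(200,140,360,260),5)"
```

```text
t: 31.9
eef_pos: [502.0, -7.1, 87.8]
tcp_rot: [0.001, 1.0, 0.018, -0.002]
ft_force: [-5.7, -0.3, 8.0]
width: 0.125
t 31.90 tcp [502.   -7.1  87.8] F [-5.7 -0.3  8. ] w 0.125
[[0.999, 0.035, -0.004], [0.035, -0.999, -0.002], [-0.004, 0.002, -1.0]]
q [-0.247  0.553  1.787 -0.003  0.805  1.291]
yaw 2.0 shift [  0.9  -0.1 -12.2] turn(first shift, then) 0.0
```

View pics/t20_c.png

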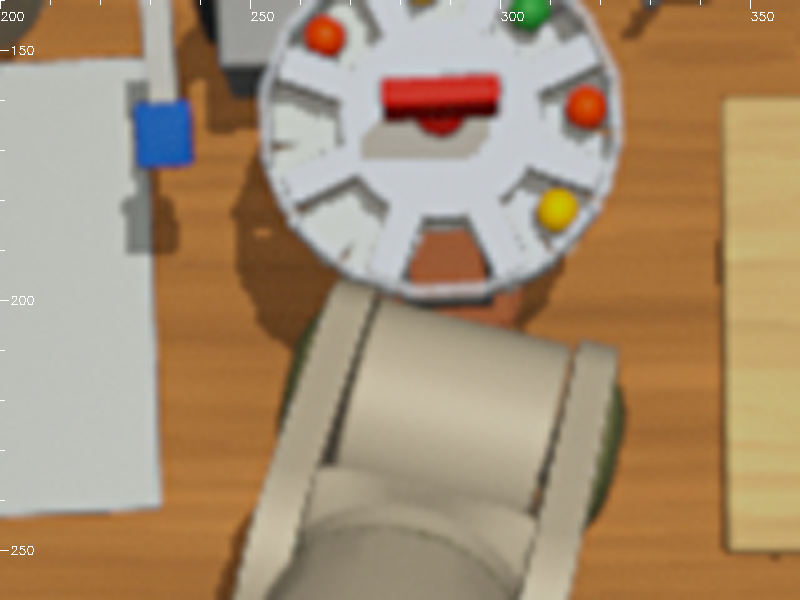

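Pan B is under the outlet just as pan C was. Release, rise, turn to yaw 92.

```bash
python3 -m handwheel '[[0,0,0,0,0,0,0.6],[0,0,0,0,0,0,0.6],[0,0,0,0,0,0,0.6],[0,0,-0.02,0,0,0,0.5],[0,0,-0.04,0,0,0,0.5],[0,0,-0.05,0,0,0,0.5],[0,0,-0.05,0,0,0,0.5],[0,0,-0.04,0,0,0,0.5],[0,0,0,0,0,0,0.5]]' 40
python3 -m handwheel '[[0,0,0,0,0,-8.2,0.5],[0,0,0,0,0,-8.2,0.5],[0,0,0,0,0,-8.2,0.5],[0,0,0,0,0,-8.2,0.5],[0,0,0,0,0,-8.2,0.5],[0,0,0,0,0,-8.2,0.5],[0,0,0,0,0,-8.2,0.5],[0,0,0,0,0,-8.2,0.5],[0,0,0,0,0,-8.2,0.5],[0,0,0,0,0,-8.2,0.5],[0,0,0,0,0,-8.2,0.5],[0,0,0,0,0,0,0.5]]'
python3 -c "
from h import *
goto(660,-0.5,283,92.4)"
```

```text
t: 32.85
eef_pos: [504.3, -7.1, 292.5]
tcp_rot: [0.002, 1.0, 0.018, 0.003]
ft_force: [0.7, -0.5, -0.4]
width: 0.501
t: 34.05
eef_pos: [502.8, -6.8, 286.3]
tcp_rot: [-0.001, 0.693, 0.721, -0.002]
ft_force: [0.1, -1.1, 0.6]
width: 0.499
t 34.05 tcp [502.8  -6.8 286.3] F [ 0.1 -1.1  0.6] w 0.499
[[-0.04, 0.999, -0.005], [0.999, 0.04, -0.001], [-0.001, -0.005, -1.0]]
q [-0.246  0.281  1.588 -0.002  1.277 -0.285]
yaw 92.3 shift [1.000e-01 1.574e+02 2.600e+00] turn(first shift, then) -0.1
```

```bash
python3 -m handwheel '[[0,0.03,0,0,0,0,0.5],[0,0.035,0,0,0,0,0.5],[0,0.035,0,0,0,0,0.5],[0,0.035,0,0,0,0,0.5],[0,0.022,0,0,0,0,0.5],[0,0,0,0,0,0,0.5]]'
python3 -c "
from h import *
goto(660,-0.5,234,92.4)
grab('scene','s21',(200,110,400,270),4)"
```

```text
t: 34.65
eef_pos: [661.3, -0.8, 284.6]
tcp_rot: [-0.001, 0.695, 0.719, -0.002]
ft_force: [-0.9, -0.6, -0.3]
width: 0.498
t 34.65 tcp [661.3  -0.8 284.6] F [-0.9 -0.6 -0.3] w 0.498
[[-0.035, 0.999, -0.005], [0.999, 0.035, -0.001], [-0.001, -0.005, -1.0]]
q [-0.177  0.639  1.051 -0.002  1.456 -0.212]
yaw 92.0 shift [ 0.4 -1.  50.6] turn(first shift, then) -0.4
```

View pics/s21_c.png

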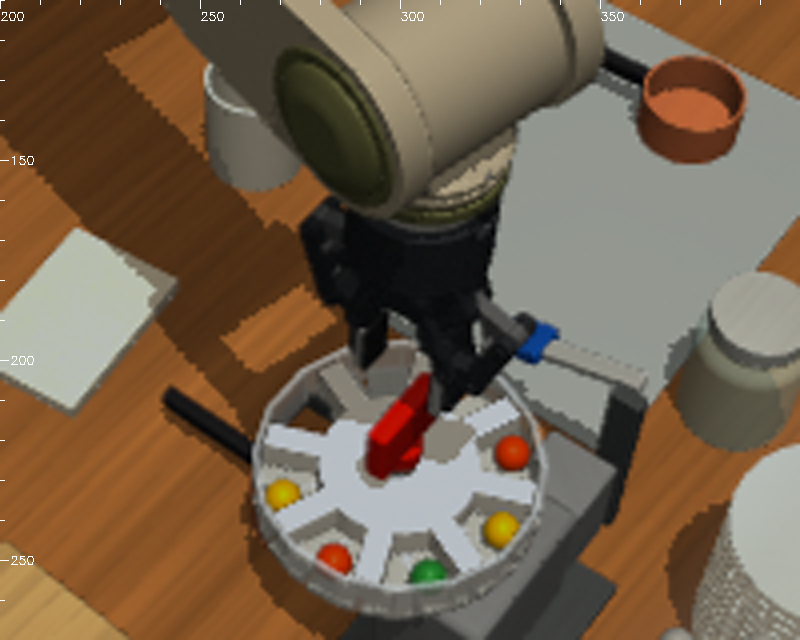

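Fingers straddle the paddle. Lower, grip, and turn one click.

```bash
python3 -m handwheel '[[0,-0.001,0.015,0,0,-0.4,0.5],[0,0,0.015,0,0,0,0.5],[0,0,0.015,0,0,0,0.5],[0,0,0.005,0,0,0,0.5],[0,0,0,0,0,0,1],[0,0,0,0,0,0,1],[0,0,0,0,0,0,1],[0,0,0,0,0,0,1]]' 30
python3 -c "
from h import *
goto(660,-0.5,234,92.4)"
python3 -m handwheel '[[0,0,0,0,0,5,1],[0,0,0,0,0,6,1],[0,0,0,0,0,6,1],[0,0,0,0,0,6,1],[0,0,0,0,0,6,1],[0,0,0,0,0,6,1],[0,0,0,0,0,6,1],[0,0,0,0,0,4,1],[0,0,0,0,0,0,1],[0,0,0,0,0,0,1]]'
python3 -c "
from h import *
goto(660,-0.5,234,92.4);grab('scene','s22',(200,140,400,280),4)"
```

```text
t: 35.5
eef_pos: [661.2, -0.8, 237.7]
tcp_rot: [0.003, 0.691, 0.723, 0.002]
ft_force: [24.6, 1.2, -8.3]
width: 0.154
t 35.50 tcp [661.2  -0.8 237.7] F [24.6  1.2 -8.3] w 0.154
[[-0.045, 0.999, 0.007], [0.999, 0.045, -0.002], [-0.002, 0.007, -1.0]]
q [-0.178  0.664  1.131 -0.     1.339 -0.223]
yaw 92.6 shift [ 0.4 -1.2  3.7] turn(first shift, then) 0.2
t: 36.5
eef_pos: [661.7, -1.0, 237.7]
tcp_rot: [0.003, 0.915, 0.403, 0.004]
ft_force: [27.8, 1.2, -11.1]
width: 0.159
t 36.50 tcp [661.7  -1.  237.7] F [ 27.8   1.2 -11.1] w 0.159
[[0.675, 0.738, 0.009], [0.738, -0.675, -0.002], [0.005, 0.008, -1.0]]
q [-0.178  0.665  1.13   0.     1.337  0.563]
yaw 47.5 shift [-0.8 -1.6  3.7] turn(first shift, then) -44.9
```

View pics/s22_c.png

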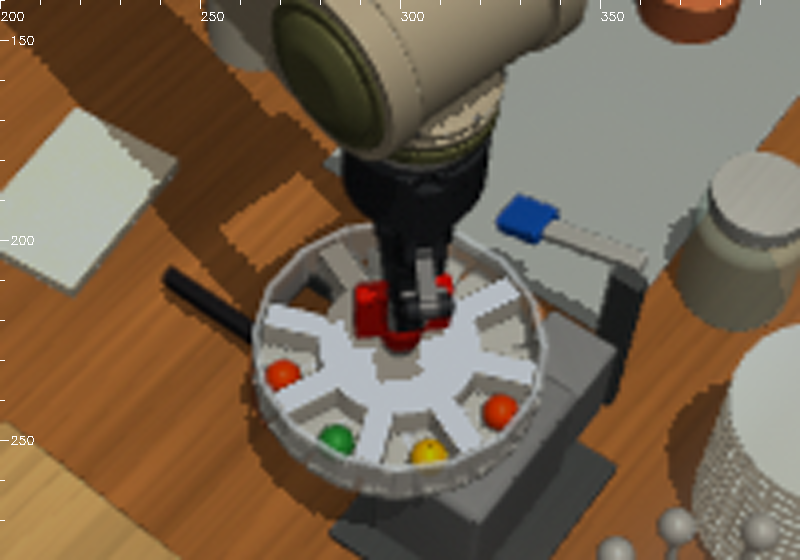

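```bash
python3 -m handwheel '[[0.001,0.001,0,0,0,0,1],[0.001,0.001,0,0,0,0,1],[0,0,0,0,0,5,1],[0,0,0,0,0,6,1],[0,0,0,0,0,6,1],[0,0,0,0,0,6,1],[0,0,0,0,0,6,1],[0,0,0,0,0,6,1],[0,0,0,0,0,6,1],[0,0,0,0,0,4,1],[0,0,0,0,0,0,1],[0,0,0,0,0,0,1]]'
python3 -m handwheel '[[0,0,0,0,0,0,0.5],[0,0,0,0,0,0,0.5],[0,0,0,0,0,0,0.5],[0,0,-0.03,0,0,0,0.5],[0,0,-0.04,0,0,0,0.5],[-0.03,0,0,0,0,0,0.5],[-0.04,0,0,0,0,0,0.5],[-0.04,0,0,0,0,0,0.5],[-0.04,0,0,0,0,0,0.5],[-0.015,0,0,0,0,0,0.5],[0,0,0,0,0,0,0.5]]'
python3 -c "
from h import *
goto(502.6,-6.9,87.7,2);grab('scene','s23',(200,140,400,280),4);grab('top','t23',(200,110,360,260),4)"
```

```text
t: 37.75
eef_pos: [662.6, -1.4, 237.7]
tcp_rot: [0.001, 1.0, 0.022, 0.001]
ft_force: [8.9, -3.8, -4.5]
width: 0.16
t: 38.85
eef_pos: [495.6, -8.0, 308.3]
tcp_rot: [0.001, 1.0, 0.022, -0.001]
ft_force: [-0.1, 0.5, -0.6]
width: 0.501
t 38.85 tcp [495.6  -8.  308.3] F [-0.1  0.5 -0.6] w 0.501
[[0.999, 0.045, -0.002], [0.045, -0.999, -0.002], [-0.002, 0.002, -1.0]]
q [-0.252  0.246  1.575 -0.002  1.323  1.274]
yaw 2.6 shift [  7.5  -1.2 220.6] turn(first shift, then) 0.6
```

View pics/s23_c.png

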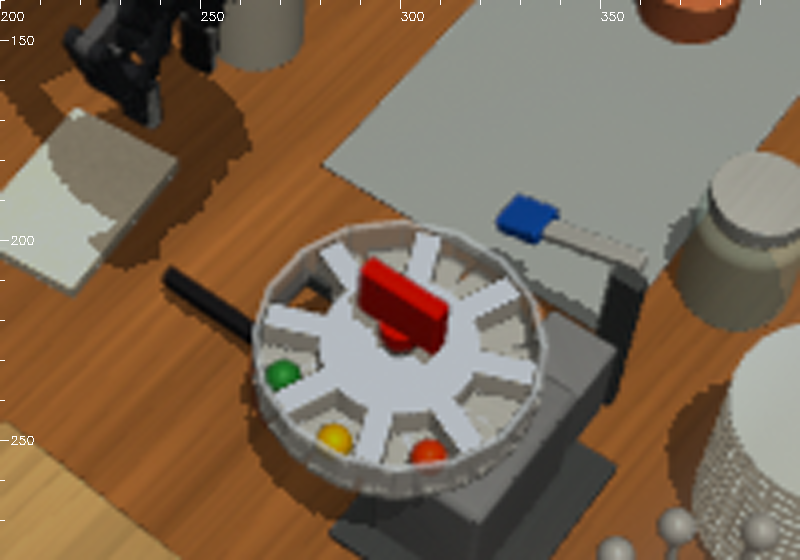

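View pics/t23_c.png

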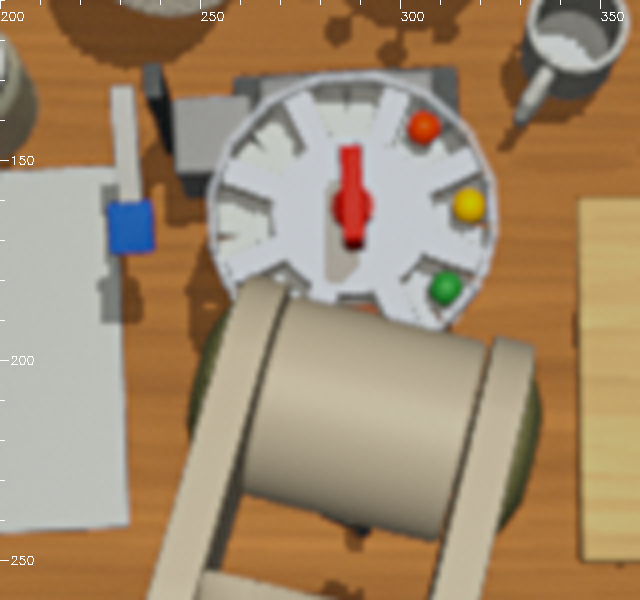

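Three sweets remain and the pan's handle has not moved. I regrip pan B.

```bash
python3 -m handwheel '[[0.007,-0.001,0.03,0,0,0.6,0.5],[0,0,0.04,0,0,0,0.5],[0,0,0.04,0,0,0,0.5],[0,0,0.04,0,0,0,0.5],[0,0,0.03,0,0,0,0.5],[0,0,0.02,0,0,0,0.5],[0,0,0.01,0,0,0,0.5],[0,0,0.005,0,0,0,0.5],[0,0,0,0,0,0,0.5]]'
python3 -c "
from h import *
goto(502.3,-7,88.5,2);grab('scene','s24',(180,150,340,270),5)"
```

```text
t: 39.85
eef_pos: [503.7, -7.2, 92.3]
tcp_rot: [0.001, 1.0, 0.017, -0.001]
ft_force: [0.7, 0.6, 0.4]
width: 0.497
t 39.85 tcp [503.7  -7.2  92.3] F [0.7 0.6 0.4] w 0.497
[[0.999, 0.035, -0.003], [0.035, -0.999, -0.002], [-0.003, 0.002, -1.0]]
q [-0.247  0.547  1.78  -0.003  0.817  1.292]
yaw 2.0 shift [-1.3 -0.3  3.8] turn(first shift, then) 0.0
```

View pics/s24_c.png

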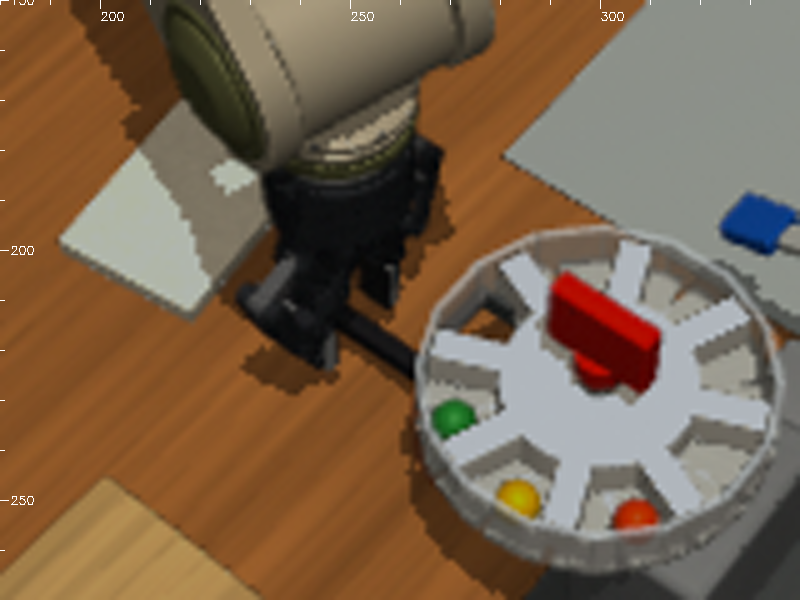

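```bash
python3 -m handwheel '[[0,0,0.003,0,0,0,0.5],[0,0,0,0,0,0,0.5],[0,0,0,0,0,0,1],[0,0,0,0,0,0,1],[0,0,0,0,0,0,1],[0,0,0,0,0,0,1]]' 70
python3 -m handwheel '[[0,0,-0.006,0,0,0,1],[0,0,-0.006,0,0,0,1],[0,0,-0.006,0,0,0,1],[0,0,0,0,0,0,1],[-0.01,0,0,0,0,0,1],[-0.02,0,0,0,0,0,1],[-0.02,0,0,0,0,0,1],[-0.015,0,0,0,0,0,1],[0,0,0,0,0,0,1]]'
python3 -c "
from h import *
goto(507,-330,120,2);grab('scene','s25',(180,150,340,270),5)"
```

```text
t: 40.5
eef_pos: [503.3, -7.3, 89.6]
tcp_rot: [0.001, 1.0, 0.017, -0.001]
ft_force: [-0.8, -1.3, 2.5]
width: 0.123
t: 41.4
eef_pos: [436.2, -9.2, 107.2]
tcp_rot: [0.0, 1.0, 0.017, -0.003]
ft_force: [0.5, 0.6, -2.3]
width: 0.12
t 41.40 tcp [436.2  -9.2 107.2] F [ 0.5  0.6 -2.3] w 0.120
[[0.999, 0.035, -0.006], [0.035, -0.999, -0.001], [-0.006, 0.001, -1.0]]
q [-0.29   0.409  1.968 -0.004  0.769  1.249]
yaw 2.0 shift [ 59.6 323.1 -12.9] turn(first shift, then) -0.0
```

View pics/s25_c.png

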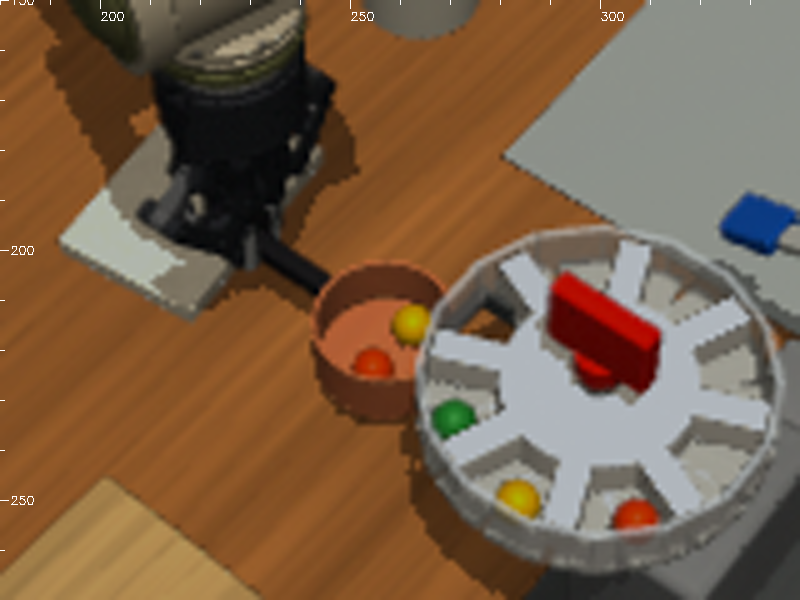

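Pan B holds two sweets, yellow and red. I carry it to the middle of the board.

```bash
python3 -m handwheel '[[0,0,-0.006,0,0,0,1],[0,0.006,-0.006,0,0,0,1],[0.004,0.012,0,0,0,0,1],[0.004,0.02,0,0,0,0,1],[0.004,0.022,0,0,0,0,1],[0.004,0.022,0,0,0,0,1],[0.004,0.022,0,0,0,0,1],[0.004,0.022,0,0,0,0,1],[0.004,0.022,0,0,0,0,1],[0.004,0.022,0,0,0,0,1]]'
python3 -m handwheel '[[0.004,0.022,0,0,0,0,1],[0.004,0.022,0,0,0,0,1],[0.004,0.022,0,0,0,0,1],[0.004,0.022,0,0,0,0,1],[0.004,0.022,0,0,0,0,1],[0.004,0.022,0,0,0,0,1],[0.003,0.015,0,0,0,0,1],[0,0.006,0,0,0,0,1],[0,0,0,0,0,0,1]]'
python3 -c "
from h import *
goto(507,-330,102,2);grab('scene','s26',(50,200,290,400),3)"
```

```text
t: 42.45
eef_pos: [476.5, -180.3, 119.6]
tcp_rot: [0.001, 1.0, 0.017, -0.001]
ft_force: [-0.3, -0.2, -1.3]
width: 0.122
t: 43.35
eef_pos: [508.2, -331.1, 119.5]
tcp_rot: [0.001, 1.0, 0.017, -0.002]
ft_force: [-0.3, 0.9, -1.9]
width: 0.12
t 43.35 tcp [ 508.2 -331.1  119.5] F [-0.3  0.9 -1.9] w 0.120
[[0.999, 0.034, -0.003], [0.034, -0.999, -0.002], [-0.003, 0.001, -1.0]]
q [-0.769  0.681  1.436 -0.004  1.025  0.77 ]
yaw 1.9 shift [-1.1 -1.2 17.5] turn(first shift, then) -0.1
```

View pics/s26_c.png

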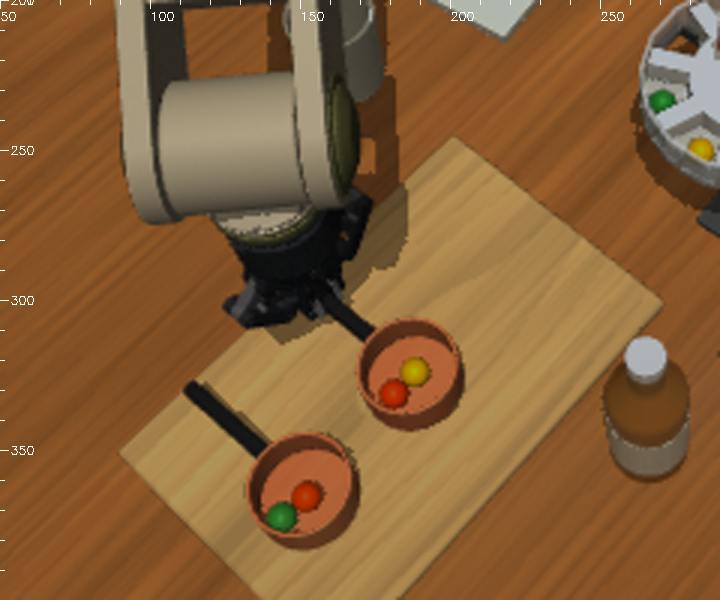

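```bash
python3 -m handwheel '[[0,0,0.006,0,0,0,1],[0,0,0.005,0,0,0,1],[0,0,0.004,0,0,0,1],[0,0,0.002,0,0,0,1],[0,0,0.001,0,0,0,1],[0,0,0,0,0,0,1]]'
python3 -m handwheel '[[0,0,0,0,0,0,0.3],[0,0,0,0,0,0,0.5],[0,0,0,0,0,0,0.5],[0,0,-0.01,0,0,0,0.5],[0,0,-0.03,0,0,0,0.5],[0,0,-0.04,0,0,0,0.5],[0,0,-0.05,0,0,0,0.5],[0,0,-0.03,0,0,0,0.5]]'
python3 -c "
from h import *
st();grab('scene','s27',(50,200,290,400),3)
grab('top','t27',(80,140,360,280),2)
I={'top':cv2.imread('pics/t27.png'),'scene':cv2.imread('pics/s27.png')}
fit(I,600,437,.13,4)"
```

```text
t: 44.0
eef_pos: [508.6, -330.2, 101.9]
tcp_rot: [0.001, 1.0, 0.018, -0.001]
ft_force: [-0.4, 0.2, -1.1]
width: 0.118
t: 44.8
eef_pos: [509.3, -330.2, 266.6]
tcp_rot: [0.003, 1.0, 0.017, 0.0]
ft_force: [1.4, -1.1, 0.2]
width: 0.499
t 44.80 tcp [ 509.3 -330.2  266.6] F [ 1.4 -1.1  0.2] w 0.499
[[0.999, 0.035, 0.001], [0.035, -0.999, -0.005], [0.0, 0.005, -1.0]]
q [-0.767  0.521  1.291 -0.003  1.326  0.77 ]
pan [600.2 436.5] yaw 0.114 cost -560
```

View pics/s27_c.png

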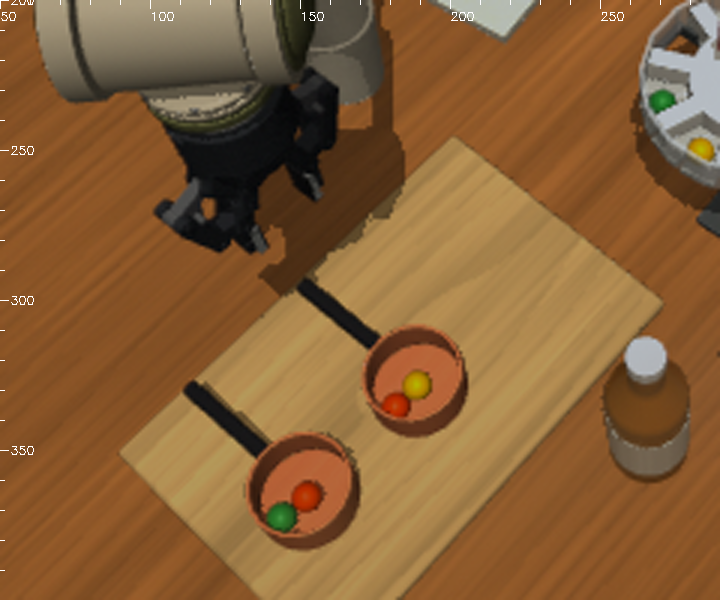

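View pics/t27_c.png

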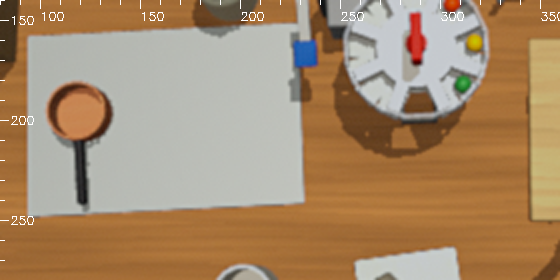

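Pan B stands on the board with two sweets. Pan A has not moved, at (600,436.5) with yaw 0.115; I go to its handle.

```bash
python3 -m handwheel '[[0.001,-0.03,0,0,0,0,0.5],[0.001,-0.04,0,0,0,0,0.5],[0.001,-0.042,0,0,0,0,0.5],[0.001,-0.042,0,0,0,0,0.5],[0.001,-0.042,0,0,0,0,0.5],[0.001,-0.042,0,0,0,0,0.5],[0.001,-0.042,0,0,0,0,0.5],[0.001,-0.042,0,0,0,0,0.5],[0.001,-0.042,0,0,0,0,0.5],[0.001,-0.042,0,0,0,0,0.5]]' 
python3 -m handwheel '[[0.001,-0.042,0,0,0,0,0.5],[0.002,-0.042,0,0,0,0,0.5],[0.002,-0.042,0,0,0,0,0.5],[0.002,-0.042,0,0,0,0,0.5],[0.002,-0.042,0,0,0,0,0.5],[0.002,-0.042,0,0,0,0,0.5],[0.002,-0.042,0,0,0,0,0.5],[0.002,-0.042,0,0,0,0,0.5],[0,-0.015,0,0,0,-5,0.5],[0,0,0,0,0,0,0.5]]'
python3 -c "
from h import *
goto(506,426,87,6.8)"
```

```text
t: 45.9
eef_pos: [504.3, 77.8, 260.9]
tcp_rot: [0.001, 1.0, 0.017, -0.002]
ft_force: [0.6, -0.4, -0.0]
width: 0.501
t: 46.9
eef_pos: [506.7, 429.1, 259.4]
tcp_rot: [0.001, 0.998, 0.063, -0.002]
ft_force: [0.5, -1.5, -1.2]
width: 0.503
t 46.90 tcp [506.7 429.1 259.4] F [ 0.5 -1.5 -1.2] w 0.503
[[0.992, 0.125, -0.004], [0.125, -0.992, -0.002], [-0.005, 0.002, -1.0]]
q [0.527 0.661 1.08  0.    1.406 1.972]
yaw 7.2 shift [ -0.3   2.7 172.5] turn(first shift, then) 0.4
```

```bash
python3 -m handwheel '[[0,0.002,0.03,0,0,0.4,0.5],[0,0,0.04,0,0,0,0.5],[0,0,0.04,0,0,0,0.5],[0,0,0.02,0,0,0,0.5],[0,0,0,0,0,0,0.5]]'
python3 -c "
from h import *
goto(506,426,87,6.8);grab('scene','s28',(270,70,410,190),5)"
```

```text
t: 47.4
eef_pos: [506.6, 423.3, 127.4]
tcp_rot: [0.002, 0.998, 0.056, -0.005]
ft_force: [0.1, 0.6, 0.5]
width: 0.497
t 47.40 tcp [506.6 423.3 127.4] F [0.1 0.6 0.5] w 0.497
[[0.994, 0.112, -0.009], [0.112, -0.994, -0.005], [-0.009, 0.004, -1.0]]
q [ 0.519  0.778  1.23  -0.     1.143  1.978]
yaw 6.4 shift [ 0.1 -2.9 40.4] turn(first shift, then) -0.4
```

View pics/s28_c.png

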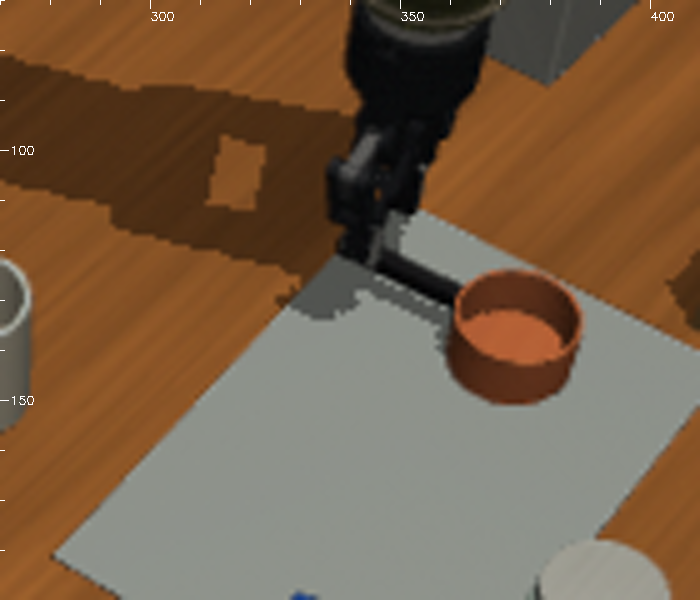

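```bash
python3 -m handwheel '[[0,-0.002,0.015,0,0,0,0.5],[0,0,0.015,0,0,0,0.5],[0,0,0.009,0,0,0,0.5],[0,0,0,0,0,0,0.5],[0,0,0,0,0,0,1],[0,0,0,0,0,0,1],[0,0,0,0,0,0,1],[0,0,0,0,0,0,1]]' 70
python3 -m handwheel '[[0,0,-0.01,0,0,0,1],[0,0,-0.01,0,0,0,1],[0,0,0,0,0,0,1]]'
python3 -c "
from h import *
goto(455,-7,112,6.8);grab('scene','s29',(270,70,410,190),5)"
```

```text
t: 48.25
eef_pos: [507.3, 427.4, 92.3]
tcp_rot: [0.0, 0.998, 0.058, -0.001]
ft_force: [0.1, 0.2, 1.9]
width: 0.121
t: 48.55
eef_pos: [507.7, 427.6, 113.7]
tcp_rot: [-0.0, 0.998, 0.058, -0.0]
ft_force: [0.0, -0.8, -0.9]
width: 0.123
t 48.55 tcp [507.7 427.6 113.7] F [ 0.  -0.8 -0.9] w 0.123
[[0.993, 0.115, -0.001], [0.115, -0.993, -0.0], [-0.001, -0.0, -1.0]]
q [0.524 0.799 1.231 0.    1.112 1.979]
yaw 6.6 shift [-102.3  425.6    1.7] turn(first shift, then) -0.2
```

View pics/s29_c.png

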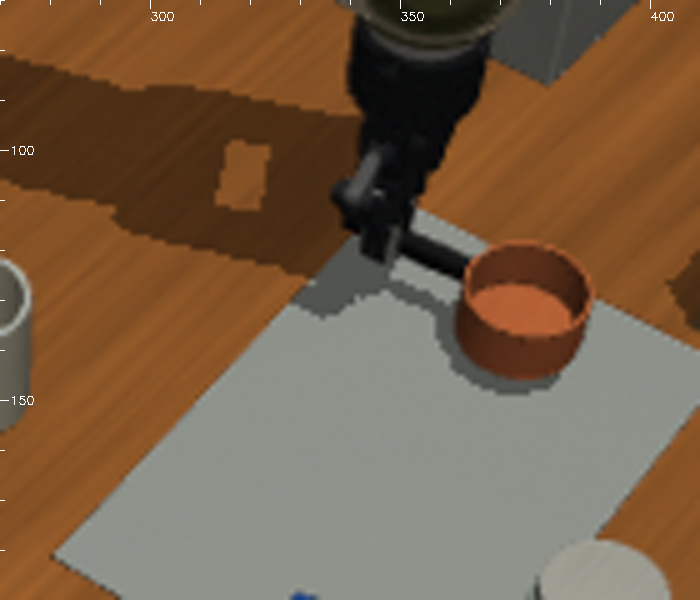

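```bash
python3 -m handwheel '[[-0.002,0.008,0,0,0,0,1],[-0.004,0.016,0,0,0,0,1],[-0.005,0.022,0,0,0,0,1],[-0.005,0.022,0,0,0,0,1],[-0.005,0.022,0,0,0,0,1],[-0.005,0.022,0,0,0,0,1],[-0.005,0.022,0,0,0,0,1],[-0.005,0.022,0,0,0,0,1],[-0.005,0.022,0,0,0,0,1],[-0.005,0.022,0,0,0,0,1]]'
python3 -m handwheel '[[-0.005,0.022,0,0,0,0,1],[-0.005,0.022,0,0,0,0,1],[-0.005,0.022,0,0,0,0,1],[-0.005,0.022,0,0,0,0,1],[-0.005,0.022,0,0,0,0,1],[-0.005,0.022,0,0,0,0,1],[-0.005,0.022,0,0,0,0,1],[-0.005,0.022,0,0,0,0,1],[-0.005,0.021,0,0,0,0,1],[-0.004,0.016,0,0,0,2.5,1],[-0.002,0.008,0,0,0,2,1],[0,0,0,0,0,0,1]]'
python3 -c "
from h import *
goto(503,-7,100,2)
grab('scene','s30',(200,100,400,260),4)
grab('top','t30',(200,140,360,260),5)"
```

```text
t: 49.6
eef_pos: [483.7, 221.9, 111.7]
tcp_rot: [0.001, 0.998, 0.057, -0.002]
ft_force: [0.9, -0.7, -1.4]
width: 0.12
t: 50.8
eef_pos: [458.4, -2.7, 112.3]
tcp_rot: [0.001, 1.0, 0.017, -0.002]
ft_force: [-0.3, 0.3, -1.4]
width: 0.122
t 50.80 tcp [458.4  -2.7 112.3] F [-0.3  0.3 -1.4] w 0.122
[[0.999, 0.035, -0.004], [0.035, -0.999, -0.002], [-0.004, 0.001, -1.0]]
q [-0.261  0.436  1.903 -0.003  0.806  1.277]
yaw 2.0 shift [44.5  5.8 12.2] turn(first shift, then) -0.0
```

View pics/s30_c.png

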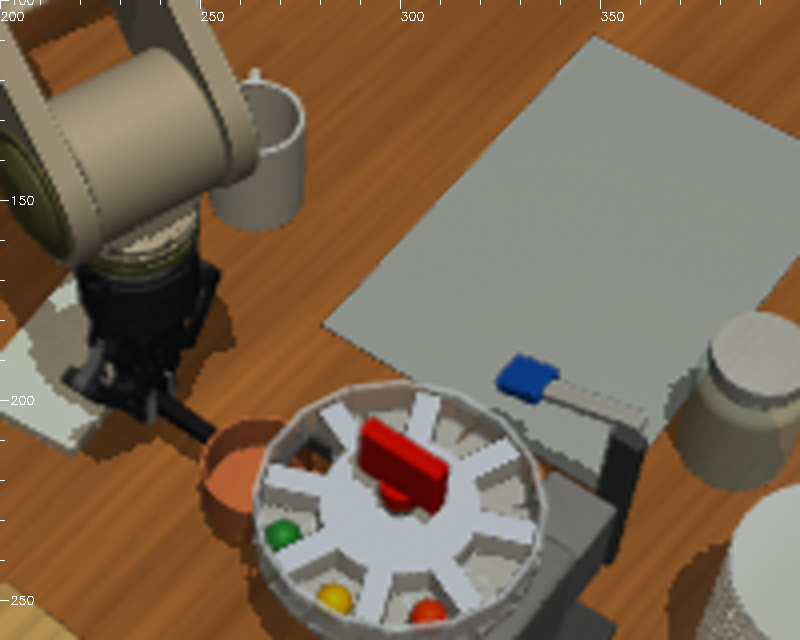

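View pics/t30_c.png

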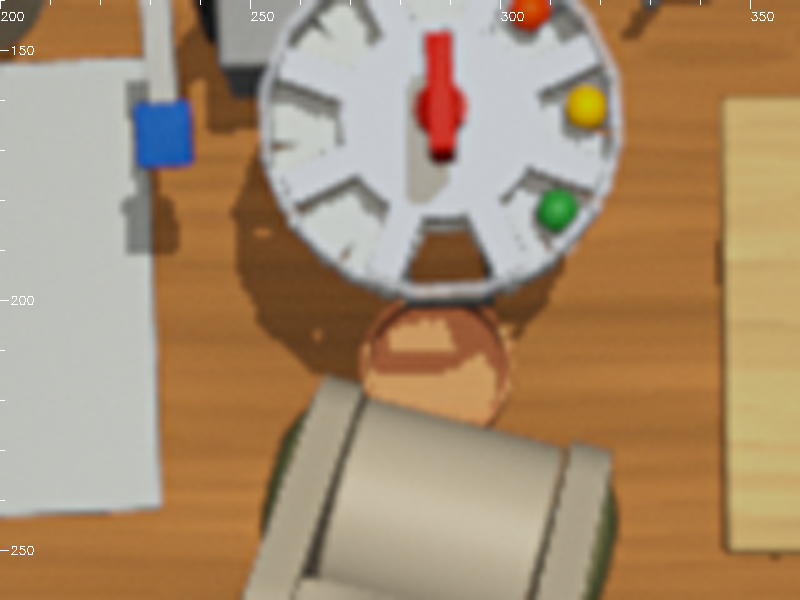

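```bash
python3 -m handwheel '[[0.004,0.002,0.004,0,0,0,1],[0.01,0.002,0.006,0,0,0,1],[0.012,0.002,0,0,0,0,1],[0.011,0.0015,0,0,0,0,1],[0.007,0,0,0,0,0,1],[0,0,0.005,0,0,0,1],[0,0,0.004,0,0,0,1],[0,0,0.003,0,0,0,1],[0,0,0.002,0,0,0,1],[0,0,0.0005,0,0,0,1],[0,0,0,0,0,0,1]]'
python3 -c "
from h import *
goto(503,-7,100,2)
grab('top','t31',(200,140,360,260),5)"
```

```text
t: 52.0
eef_pos: [502.7, -7.9, 88.2]
tcp_rot: [0.001, 1.0, 0.018, -0.002]
ft_force: [-3.6, 0.2, 6.4]
width: 0.125
t 52.00 tcp [502.7  -7.9  88.2] F [-3.6  0.2  6.4] w 0.125
[[0.999, 0.037, -0.003], [0.037, -0.999, -0.002], [-0.004, 0.001, -1.0]]
q [-0.248  0.553  1.785 -0.003  0.807  1.288]
yaw 2.1 shift [  0.3  -0.9 -11.8] turn(first shift, then) 0.1
```

View pics/t31_c.png

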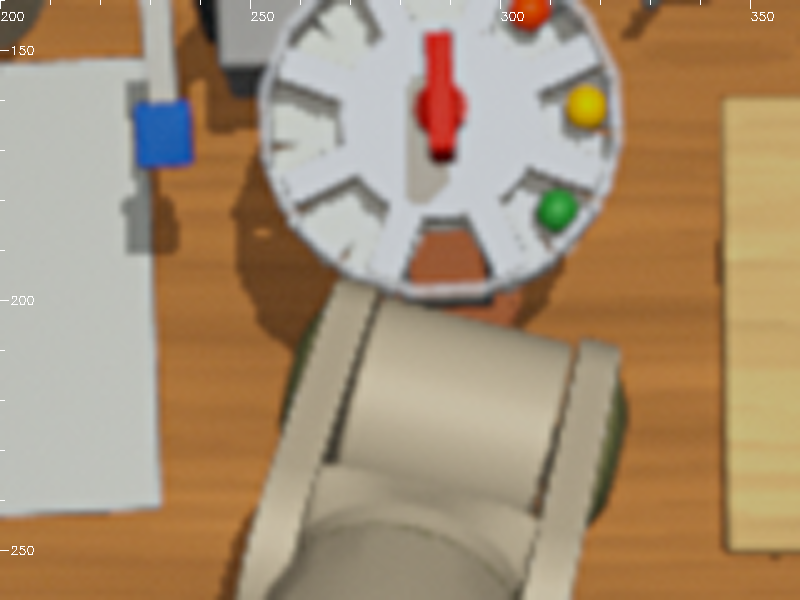

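Pan A is in place. Release, rise, and half-turn to yaw 182 for the knob.

```bash
python3 -m handwheel '[[0,0,0,0,0,0,0.6],[0,0,0,0,0,0,0.6],[0,0,0,0,0,0,0.6],[0,0,-0.02,0,0,0,0.5],[0,0,-0.04,0,0,0,0.5],[0,0,-0.05,0,0,0,0.5],[0,0,-0.05,0,0,0,0.5],[0,0,-0.04,0,0,0,0.5],[0,0,0,0,0,0,0.5]]' 40
python3 -m handwheel '[[0,0,0,0,0,-8.2,0.5],[0,0,0,0,0,-8.2,0.5],[0,0,0,0,0,-8.2,0.5],[0,0,0,0,0,-8.2,0.5],[0,0,0,0,0,-8.2,0.5],[0,0,0,0,0,-8.2,0.5],[0,0,0,0,0,-8.2,0.5],[0,0,0,0,0,-8.2,0.5],[0,0,0,0,0,-8.2,0.5],[0,0,0,0,0,-8.2,0.5],[0,0,0,0,0,-8.2,0.5]]'
python3 -m handwheel '[[0,0,0,0,0,-8.2,0.5],[0,0,0,0,0,-8.2,0.5],[0,0,0,0,0,-8.2,0.5],[0,0,0,0,0,-8.2,0.5],[0,0,0,0,0,-8.2,0.5],[0,0,0,0,0,-8.2,0.5],[0,0,0,0,0,-8.2,0.5],[0,0,0,0,0,-8.2,0.5],[0,0,0,0,0,-8.2,0.5],[0,0,0,0,0,-8.2,0.5],[0,0,0,0,0,-8.2,0.5],[0,0,0,0,0,0,0.5]]'
python3 -c "
from h import *
goto(662,-1,283,182.4)"
```

```text
t: 52.95
eef_pos: [504.9, -7.9, 293.1]
tcp_rot: [0.002, 1.0, 0.018, 0.003]
ft_force: [0.9, 0.7, -1.2]
width: 0.501
t: 54.05
eef_pos: [503.4, -7.7, 286.7]
tcp_rot: [-0.001, 0.691, 0.723, -0.002]
ft_force: [0.1, 0.3, -0.2]
width: 0.499
t: 55.25
eef_pos: [503.4, -7.7, 286.9]
tcp_rot: [-0.002, -0.022, 1.0, -0.001]
ft_force: [-0.5, 0.5, -1.2]
width: 0.498
t 55.25 tcp [503.4  -7.7 286.9] F [-0.5  0.5 -1.2] w 0.498
[[-0.999, -0.045, -0.004], [-0.045, 0.999, -0.001], [0.005, -0.001, -1.0]]
q [-0.247  0.281  1.586 -0.002  1.279 -1.862]
yaw -177.4 shift [-158.8   -0.4    3.2] turn(first shift, then) 0.2
```

```bash
python3 -m handwheel '[[-0.03,0,0,0,0,0,0.5],[-0.035,0,0,0,0,0,0.5],[-0.035,0,0,0,0,0,0.5],[-0.035,0,0,0,0,0,0.5],[-0.024,0,0,0,0,0,0.5],[0,0,0,0,0,0,0.5]]'
python3 -c "
from h import *
goto(662,-1,236,182.4)
grab('scene','s32',(200,110,400,270),4)"
```

```text
t: 55.85
eef_pos: [663.9, -0.7, 285.0]
tcp_rot: [-0.002, -0.02, 1.0, -0.001]
ft_force: [-0.8, -0.6, 0.3]
width: 0.496
t 55.85 tcp [663.9  -0.7 285. ] F [-0.8 -0.6  0.3] w 0.496
[[-0.999, -0.04, -0.005], [-0.04, 0.999, -0.001], [0.005, -0.001, -1.0]]
q [-0.177  0.646  1.039 -0.002  1.461 -1.787]
yaw -177.7 shift [ 1.7 -0.1 49. ] turn(first shift, then) -0.1
```

View pics/s32_c.png

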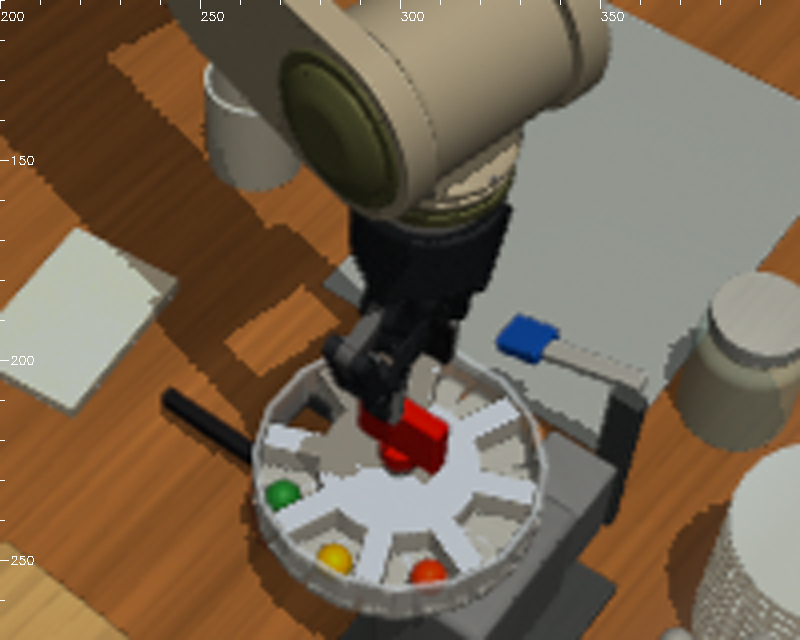

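```bash
python3 -m handwheel '[[0.001,0,0.015,0,0,0,0.5],[0,0,0.015,0,0,0,0.5],[0,0,0.015,0,0,0,0.5],[0,0,0.004,0,0,0,0.5],[0,0,0,0,0,0,1],[0,0,0,0,0,0,1],[0,0,0,0,0,0,1],[0,0,0,0,0,0,1]]' 30
python3 -c "
from h import *
goto(662,-1,236,182.4)"
python3 -m handwheel '[[0,0,0,0,0,5,1],[0,0,0,0,0,6,1],[0,0,0,0,0,6,1],[0,0,0,0,0,6,1],[0,0,0,0,0,6,1],[0,0,0,0,0,6,1],[0,0,0,0,0,6,1],[0,0,0,0,0,4,1],[0,0,0,0,0,0,1],[0,0,0,0,0,0,1]]'
python3 -c "
from h import *
goto(662,-1,234,92.4);grab('scene','s33',(200,140,400,280),4)"
```

```text
t: 56.7
eef_pos: [661.3, -1.5, 239.4]
tcp_rot: [-0.001, -0.021, 1.0, -0.001]
ft_force: [-3.6, -3.8, 4.1]
width: 0.156
t 56.70 tcp [661.3  -1.5 239.4] F [-3.6 -3.8  4.1] w 0.156
[[-0.999, -0.043, -0.002], [-0.043, 0.999, -0.003], [0.002, -0.003, -1.0]]
q [-0.178  0.667  1.121 -0.003  1.355 -1.791]
yaw -177.5 shift [-0.8  0.5  3.4] turn(first shift, then) 0.1
t: 57.7
eef_pos: [661.5, -1.0, 239.4]
tcp_rot: [-0.0, 0.362, 0.932, -0.001]
ft_force: [-2.2, -2.6, 5.8]
width: 0.156
t 57.70 tcp [661.5  -1.  239.4] F [-2.2 -2.6  5.8] w 0.156
[[-0.739, 0.674, -0.001], [0.674, 0.739, -0.002], [-0.0, -0.002, -1.0]]
q [-0.178  0.668  1.121 -0.002  1.354 -1.008]
yaw 137.6 shift [-0.4  0.3  5.4] turn(first shift, then) 45.2
```

View pics/s33_c.png

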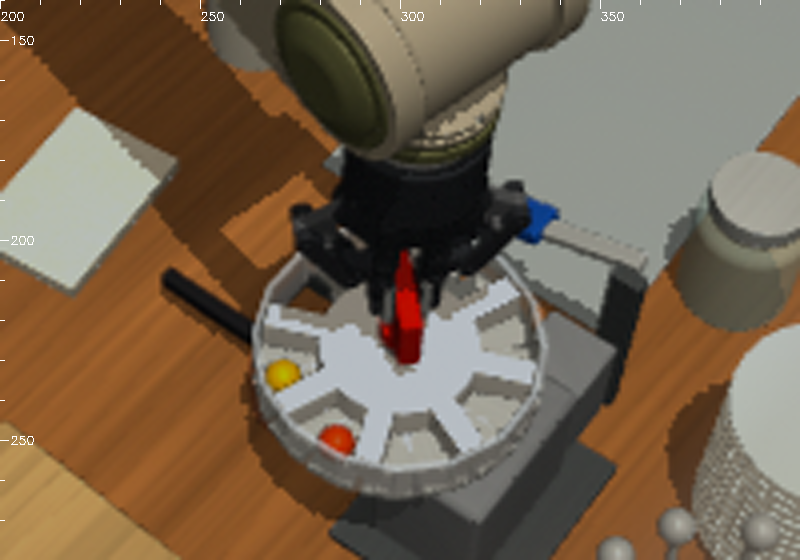

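One click done and two sweets are left. Turn the last click; this time the retreat is along tool -y.

```bash
python3 -m handwheel '[[0,0,0,0,0,5,1],[0,0,0,0,0,6,1],[0,0,0,0,0,6,1],[0,0,0,0,0,6,1],[0,0,0,0,0,6,1],[0,0,0,0,0,6,1],[0,0,0,0,0,6,1],[0,0,0,0,0,4,1],[0,0,0,0,0,0,1],[0,0,0,0,0,0,1]]'
python3 -m handwheel '[[0,0,0,0,0,0,0.5],[0,0,0,0,0,0,0.5],[0,0,0,0,0,0,0.5],[0,0,-0.03,0,0,0,0.5],[0,0,-0.04,0,0,0,0.5],[0,-0.03,0,0,0,0,0.5],[0,-0.04,0,0,0,0,0.5],[0,-0.04,0,0,0,0,0.5],[0,-0.035,0,0,0,0,0.5],[0,-0.013,0,0,0,0,0.5],[0,0,0,0,0,0,0.5]]'
python3 -m handwheel '[[0,0,0,0,0,8.2,0.5],[0,0,0,0,0,8.2,0.5],[0,0,0,0,0,8.2,0.5],[0,0,0,0,0,8.2,0.5],[0,0,0,0,0,8.2,0.5],[0,0,0,0,0,8.2,0.5],[0,0,0,0,0,8.2,0.5],[0,0,0,0,0,8.2,0.5],[0,0,0,0,0,8.2,0.5],[0,0,0,0,0,8.2,0.5],[0,0,0,0,0,8.2,0.5],[0,0,0,0,0,0,0.5]]'
python3 -c "
from h import *
goto(503,-7.9,88.2,2);grab('scene','s34',(200,140,400,280),4);grab('top','t34',(200,110,360,260),4)"
```

```text
t: 58.75
eef_pos: [661.9, -0.7, 239.4]
tcp_rot: [0.001, 0.69, 0.724, -0.0]
ft_force: [2.3, -0.8, 6.7]
width: 0.156
t: 59.85
eef_pos: [502.5, -7.5, 309.2]
tcp_rot: [-0.001, 0.691, 0.722, -0.002]
ft_force: [-0.4, 0.5, 0.2]
width: 0.498
t: 61.05
eef_pos: [504.4, -7.7, 308.5]
tcp_rot: [0.001, 1.0, 0.02, -0.002]
ft_force: [-0.7, -0.2, 0.1]
width: 0.5
t 61.05 tcp [504.4  -7.7 308.5] F [-0.7 -0.2  0.1] w 0.500
[[0.999, 0.039, -0.003], [0.039, -0.999, -0.001], [-0.004, 0.001, -1.0]]
q [-0.247  0.265  1.549 -0.002  1.33   1.285]
yaw 2.3 shift [-6.000e-01 -1.000e-01  2.203e+02] turn(first shift, then) 0.3
```

View pics/s34_c.png

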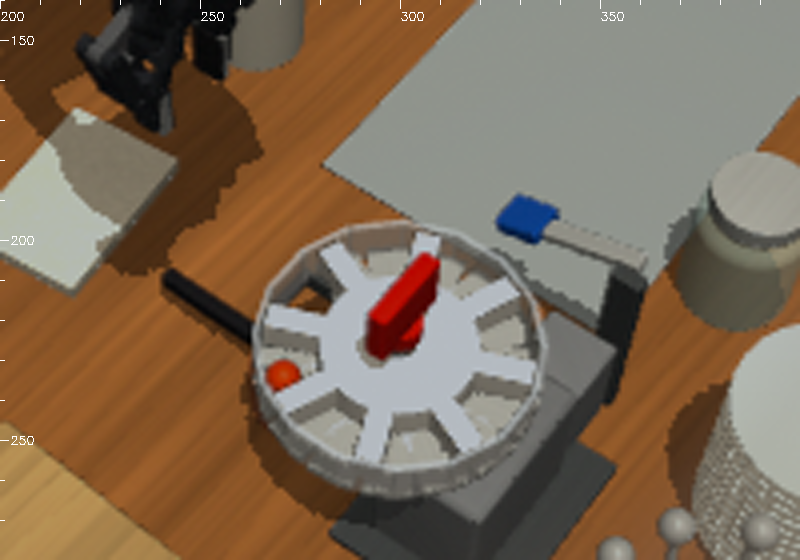

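View pics/t34_c.png

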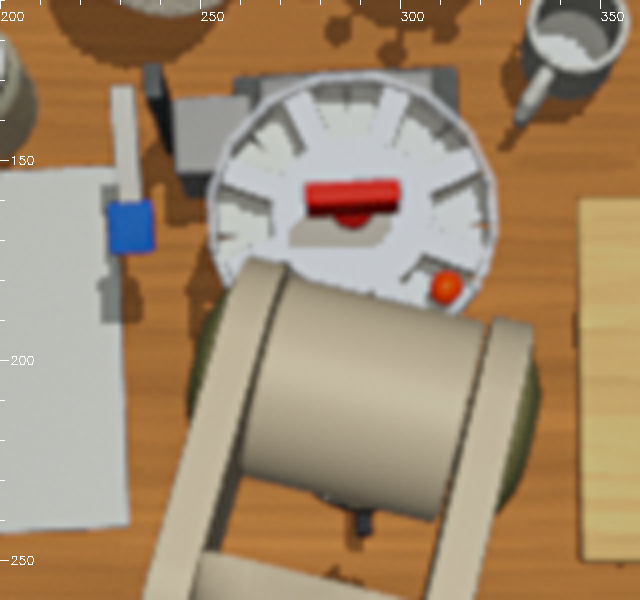

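Exactly six sweets have been dispensed; the last red one is still in its pocket. I regrip pan A.

```bash
python3 -m handwheel '[[-0.001,0,0.03,0,0,0.3,0.5],[0,0,0.04,0,0,0,0.5],[0,0,0.04,0,0,0,0.5],[0,0,0.04,0,0,0,0.5],[0,0,0.03,0,0,0,0.5],[0,0,0.02,0,0,0,0.5],[0,0,0.01,0,0,0,0.5],[0,0,0.006,0,0,0,0.5],[0,0,0,0,0,0,0.5]]'
python3 -c "
from h import *
goto(503,-7.9,88.5,2);grab('scene','s35',(180,150,340,270),5)"
```

```text
t: 62.05
eef_pos: [502.2, -8.1, 92.8]
tcp_rot: [0.001, 1.0, 0.018, -0.002]
ft_force: [-0.9, 1.4, 0.9]
width: 0.502
t 62.05 tcp [502.2  -8.1  92.8] F [-0.9  1.4  0.9] w 0.502
[[0.999, 0.036, -0.003], [0.036, -0.999, -0.002], [-0.003, 0.002, -1.0]]
q [-0.249  0.544  1.784 -0.003  0.816  1.288]
yaw 2.1 shift [ 0.9 -0.1  4.3] turn(first shift, then) 0.1
```

View pics/s35_c.png

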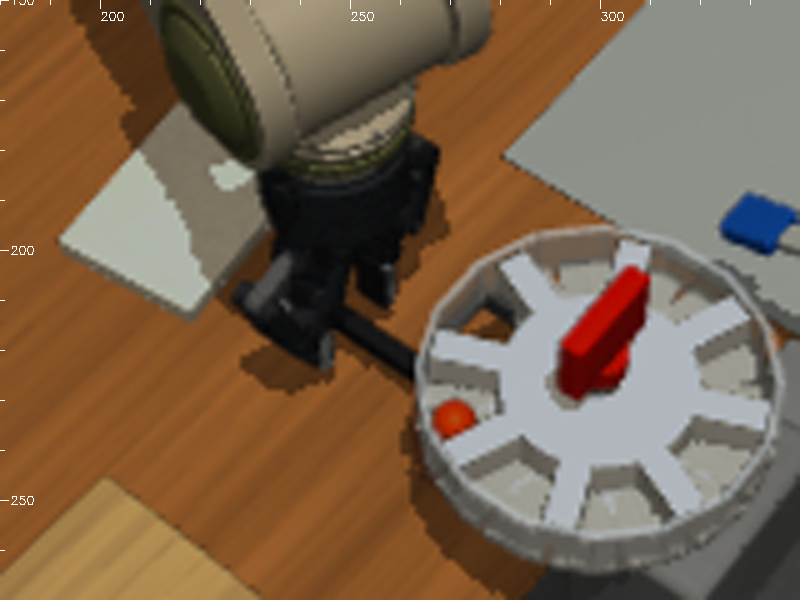

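```bash
python3 -m handwheel '[[0,0,0.003,0,0,0,0.5],[0,0,0,0,0,0,0.5],[0,0,0,0,0,0,1],[0,0,0,0,0,0,1],[0,0,0,0,0,0,1],[0,0,0,0,0,0,1]]' 70
python3 -m handwheel '[[0,0,-0.006,0,0,0,1],[0,0,-0.006,0,0,0,1],[0,0,-0.006,0,0,0,1],[0,0,0,0,0,0,1],[-0.01,0,0,0,0,0,1],[-0.02,0,0,0,0,0,1],[-0.02,0,0,0,0,0,1],[-0.015,0,0,0,0,0,1],[0,0,0,0,0,0,1]]'
python3 -c "
from h import *
goto(507,-220,120,2);grab('scene','s36',(180,150,340,270),5);grab('top','t36')"
```

```text
t: 62.7
eef_pos: [502.0, -8.1, 90.1]
tcp_rot: [0.001, 1.0, 0.017, -0.001]
ft_force: [-1.1, -0.4, 3.0]
width: 0.117
t: 63.6
eef_pos: [435.0, -10.0, 107.7]
tcp_rot: [0.0, 1.0, 0.017, -0.003]
ft_force: [0.2, -0.8, -1.2]
width: 0.12
t 63.60 tcp [435.  -10.  107.7] F [ 0.2 -0.8 -1.2] w 0.120
[[0.999, 0.035, -0.005], [0.035, -0.999, -0.001], [-0.005, 0.001, -1.0]]
q [-0.292  0.406  1.971 -0.004  0.769  1.246]
yaw 2.0 shift [ 64.6 212.4 -12.5] turn(first shift, then) -0.0
```

View pics/s36_c.png

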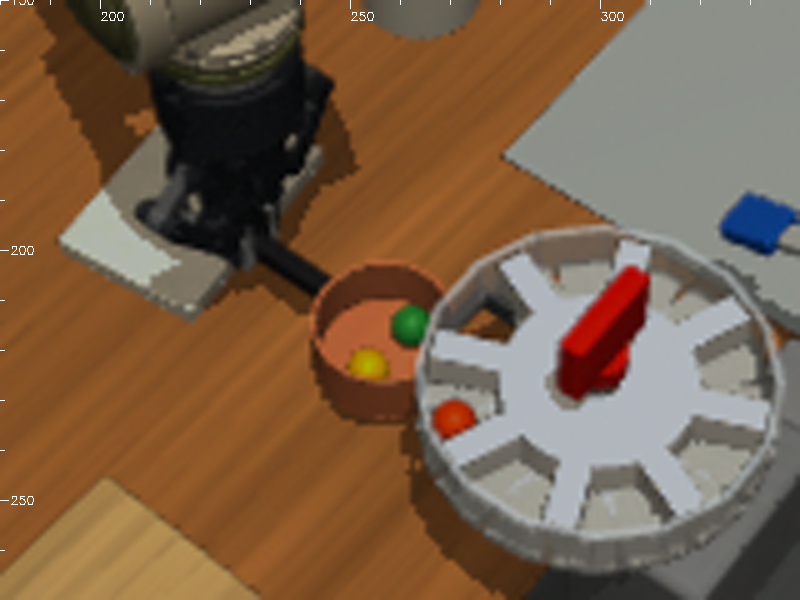

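View pics/t36.png

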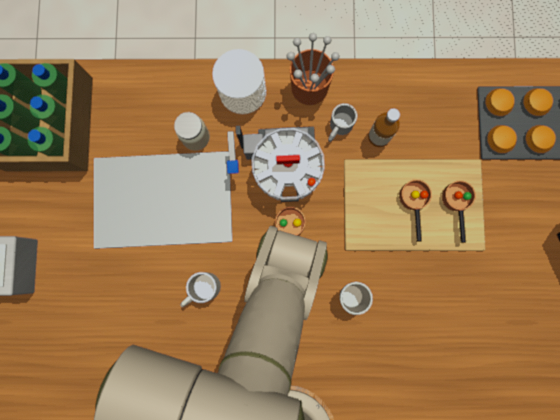

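Pan A holds two sweets, green and yellow. I carry it to the near end of the board, at y about -218.

```bash
python3 -m handwheel '[[0,0,-0.006,0,0,0,1],[0,0.006,-0.006,0,0,0,1],[0.005,0.012,0,0,0,0,1],[0.006,0.02,0,0,0,0,1],[0.007,0.022,0,0,0,0,1],[0.007,0.022,0,0,0,0,1],[0.007,0.022,0,0,0,0,1],[0.007,0.022,0,0,0,0,1],[0.007,0.022,0,0,0,0,1],[0.007,0.022,0,0,0,0,1]]'
python3 -m handwheel '[[0.007,0.022,0,0,0,0,1],[0.004,0.013,0,0,0,0,1],[0.001,0.006,0,0,0,0,1],[0,0,0,0,0,0,1]]'
python3 -c "
from h import *
goto(507,-220,102,2);grab('scene','s37',(50,180,290,380),3)"
```

```text
t: 64.7
eef_pos: [496.4, -180.4, 120.1]
tcp_rot: [0.001, 1.0, 0.017, -0.001]
ft_force: [0.9, 0.3, -1.1]
width: 0.121
t: 65.1
eef_pos: [509.3, -219.3, 119.9]
tcp_rot: [0.001, 1.0, 0.017, -0.002]
ft_force: [-0.3, -0.2, -1.1]
width: 0.121
t 65.10 tcp [ 509.3 -219.3  119.9] F [-0.3 -0.2 -1.1] w 0.121
[[0.999, 0.034, -0.003], [0.034, -0.999, -0.001], [-0.004, 0.001, -1.0]]
q [-0.617  0.587  1.609 -0.004  0.948  0.922]
yaw 2.0 shift [-2.2  0.6 17.9] turn(first shift, then) -0.0
```

View pics/s37_c.png

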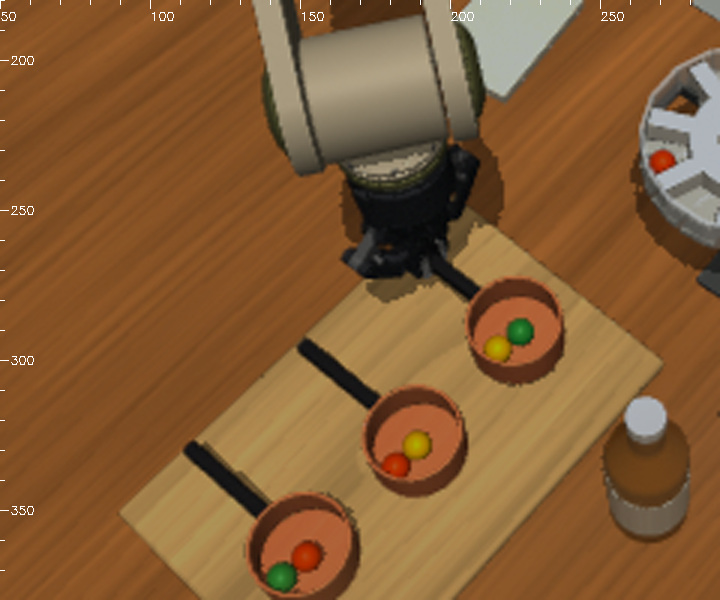

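```bash
python3 -m handwheel '[[0,0,0.006,0,0,0,1],[0,0,0.005,0,0,0,1],[0,0,0.004,0,0,0,1],[0,0,0.002,0,0,0,1],[0,0,0.001,0,0,0,1],[0,0,0,0,0,0,1]]'
python3 -m handwheel '[[0,0,0,0,0,0,0.3],[0,0,0,0,0,0,0.5],[0,0,0,0,0,0,0.5],[0,0,-0.01,0,0,0,0.5],[0,0,-0.03,0,0,0,0.5],[0,0,-0.04,0,0,0,0.5],[0,0,-0.05,0,0,0,0.5],[0,0,-0.05,0,0,0,0.5],[-0.03,-0.03,-0.02,0,0,0,0.5],[-0.03,-0.04,0,0,0,0,0.5],[-0.02,-0.04,0,0,0,0,0.5],[0,-0.04,0,0,0,0,0.5]]'
python3 -m handwheel '[[0,-0.04,0,0,0,0,0.5],[0,-0.04,0,0,0,0,0.5],[0,-0.02,0,0,0,0,0.5],[0,0,0,0,0,0,0.5],[0,0,0,0,0,0,0.5]]'
python3 -c "
from h import *
st();grab('scene','s38');grab('top','t38')
I={'top':cv2.imread('pics/t38.png')}
crop('pics/t38.png','pics/t38_c.png',330,150,500,260,4)"
```

```text
t: 65.75
eef_pos: [509.4, -218.8, 102.3]
tcp_rot: [0.001, 1.0, 0.018, -0.001]
ft_force: [-1.5, 0.6, -0.8]
width: 0.124
t: 66.95
eef_pos: [422.8, -70.1, 303.2]
tcp_rot: [0.001, 1.0, 0.017, -0.001]
ft_force: [1.3, 0.3, 0.2]
width: 0.505
t: 67.45
eef_pos: [421.3, 28.3, 302.5]
tcp_rot: [0.001, 1.0, 0.018, -0.001]
ft_force: [0.7, -0.3, -0.4]
width: 0.502
t 67.45 tcp [421.3  28.3 302.5] F [ 0.7 -0.3 -0.4] w 0.502
[[0.999, 0.036, -0.002], [0.036, -0.999, -0.002], [-0.002, 0.002, -1.0]]
q [-0.211  0.086  1.781 -0.003  1.276  1.325]
```

View pics/s38.png

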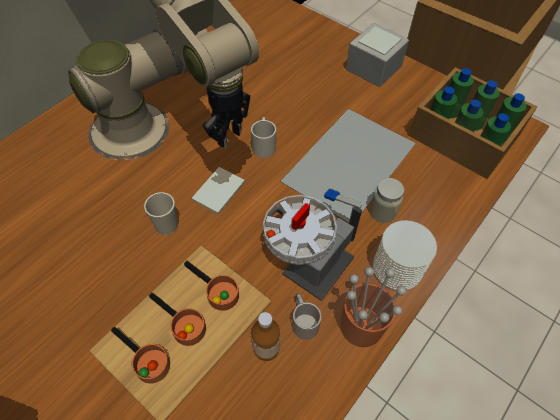

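View pics/t38.png

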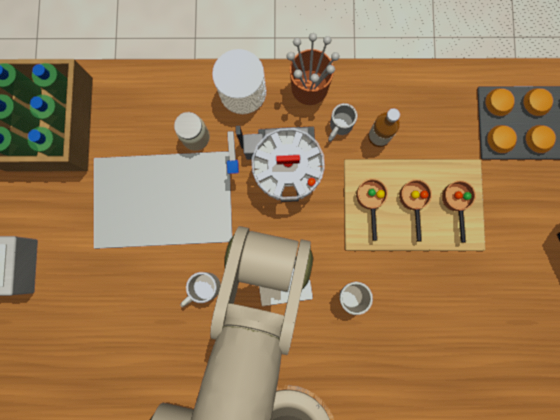

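View pics/t38_c.png

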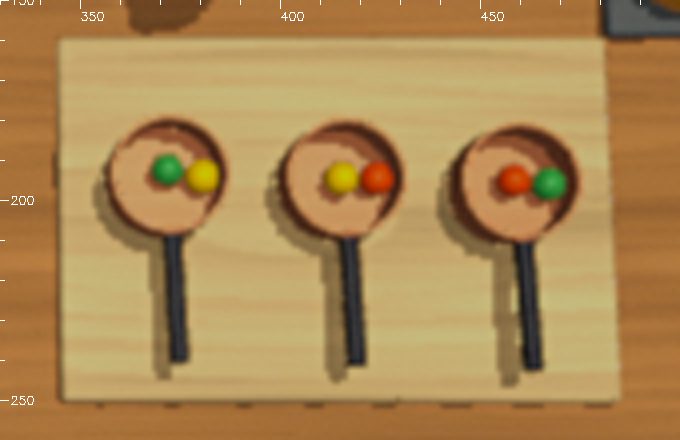

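```bash
python3 -c "
from h import *
from h import pix2w
P=[]
for (u,v),(hu,hv) in (((371.5,195),(374.5,240)),((415,196),(419,241)),((458.5,197.3),(463,242))):
    c=pix2w('top',u,v,40); h=pix2w('top',hu,hv,48)
    yaw=np.arctan2(c[1]-h[1],c[0]-h[0]); print(c.round(1),h.round(1),yaw.round(3),np.hypot(*(c-h)[:2]).round(1))
    P.append((h[0]+121*np.cos(yaw),h[1]+121*np.sin(yaw),yaw,12))
overlay('top','pics/t38.png','pics/o5.png',P,(330,150,500,260),4)
overlay('scene','pics/s38.png','pics/o6.png',P,(90,240,280,390),4)"
```

```text
[ 597.7 -213.2   40. ] [ 482.6 -216.9   48. ] 0.032 115.2
[ 595.1 -323.7   40. ] [ 480.1 -327.9   48. ] 0.037 115.0
[ 591.7 -433.9   40. ] [ 477.6 -437.5   48. ] 0.031 114.1
```

View pics/o6.png

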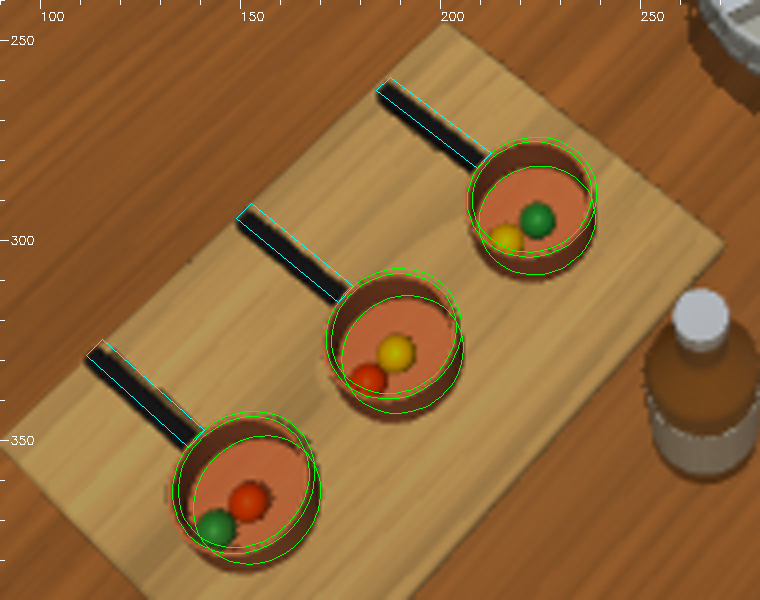

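View pics/o5.png

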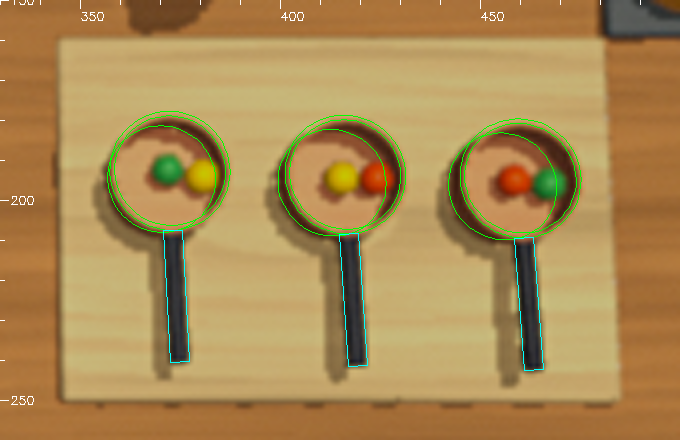

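All three pans match the flat, upright model on the board to within a few mm. The lever is down, one sweet is still in the carousel, and the bystanders sit where they started. I hand in.

```bash
python3 -c "
from rig import ticket
print(ticket.close_job())"
```

```text
the job is handed in; nothing more can be done
None
```

The job is handed in at about 67 s of the 210 s allowed; the hand-in gives no verdict.

**What I did:** I pressed the lever down and it stayed down. Then, one at a time, I stood each of the three pans under the outlet, turned the knob two clicks clockwise, and set the filled pan on the serving board.

**Last checks (pictures from both cameras):**
- **Pans:** all three stand upright on the board at about (596, -213), (595, -324) and (592, -434) mm, well inside its outline. Each holds two sweets: green and yellow, yellow and red, red and green.
- **Remaining sweet:** the seventh is still in the carousel, and none is lying about.
- **Lever and bystanders:** the lever is down, the other items look where they started, and the robot is clear of everything.

**What went wrong or disagreed:**
- **Wrong retreat:** after the first pan's two clicks I drove the arm the wrong way, out to x = 807 mm. One joint came within 0.003 rad of its limit; the force reading stayed near zero.
- **Side load on the paddle:** my first estimate of the carousel axis was about 2 mm off in x. That put about 28 N of side force on the paddle during the second pan's turn, until I shifted the tool.
- **Camera disagreement:** on the final pans the two views differ by a few mm. The offset is the same for all three, so I put it down to calibration, not tilt.

I saw neither the grip slackening nor a pan being knocked aside.

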